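Lock the vibrator's setting, prove its cut-out and right the bottles

ROBOT

A 6-joint arm with a two-finger parallel gripper is mounted at the origin on the work surface. World frame = base frame: x ahead of the robot, y to its left, z up, the work surface at z = 0. Lengths are in m, angles in rad, forces in N, time in s.
With the tool pointing down it reaches from about 0.375 to 0.9 m from the base axis. Payload 3.1 kg.
Tool frame: the origin (TCP) lies between the finger pads; the fingertips stand 17 mm ahead of it and the grasp point (between the pads) lies 2 mm behind it; z points along the fingers, y is the line along which they close (so a half turn about z gives the same grasp; the last joint's range is limited). The gripper opens to 85 mm and grips with 20 to 120 N. Pads are 22 mm wide; open, the fingers measure 114 mm over their backs; the gripper's body (76 mm by 85 mm) begins 54 mm behind the grasp point. The pads swing forward as they close: fully open they stand 13 mm farther back than shut.
Start: joints at [-1.383, 0.527, 1.433, -0, 1.181, -0.178], TCP at [0.224, -0.584, 0.248] pointing down, gripper open.
Joint ranges: [-3.08, 3.08], [-0.75, 2.2], [0.22, 2.44], [-1.43, 4.57], [0, 2.65], [-2.85, 2.85]. Speed limits (rad/s): [2.79, 2.79, 3.14, 3.14, 3.14, 3.14].

INTERFACE

Orientations are given as a unit quaternion [x, y, z, w].
In Python, from station import sense, vision, order gives the robot as it stands.
- The arm moves only by the shell command python3 -m crank 'ROWS' [OPENING] [FORCE]. ROWS is JSON, a list of rows, each an object with "dp": the shift along the world's x, y, z in units of 30 mm (1.0 is 30 mm), a list of three; "angular": the turn, a rotation vector about the world's x, y, z in degrees, a list of three. In form: [{"dp": [dx, dy, dz], "angular": [ax, ay, az]}, ...]. A call has 1 to 20 rows; each row shifts and turns the commanded pose from where the row before left it; what a row does not reach is not made up. A row lasts 1/10 s, in which the tool goes at most 50 mm and 8.59 degrees, less where a joint would pass 70% of its speed; a pose out of reach is approached as far as the arm can. A call is refused whole if a number of a shift passes 1 or a number of a turn 8.59, either way. A call with a gripper value outside its range is refused whole. OPENING is the closure, from 0 (fully open) to 1 (shut), set as the call begins (- or left out, the last holds). The fingers move at their own pace and stop on an object; FORCE is the grip in N (left out, the last holds). Time passes only in rows, so rows that do not move let the fingers close. It gives the time, the measured TCP pose, the force, the opening and the grip force at its end, in the units of the state.
- sense(): the state, without advancing time (a new reading comes with each control period).
- vision.snapshot(name): name is "scene" or "top" or "wrist"; returns a dict with "image" (420x560x3 uint8, blue, green, red), "range_z" (420x560 float32, m along the optical axis (not along the pixel's ray), 0 where there is no reading), "mtx" (3x3 intrinsics, pixels), "pose" (4x4, takes a point from camera to world coordinates); the wrist camera has in their place "mount" (4x4, takes a point from camera to tool coordinates, whose origin is the TCP and whose axes are the flange's). Camera axes: x right, y down, z forward; pixel columns grow to the right and rows downward; lengths in m; the calibration is good to about 2 mm. A picture is of the moment at which its call begins: read the wrist's pose just before it.
- order.sign_off(): hands the job in; it is judged then, once.
The state is a dict: "t": time; "q": joint angles; "qd": joint speeds; "tau": joint torques, N m; "tcp_pos": TCP position; "tool_rot": TCP orientation; "force": force on the tool from outside, world axes, zero at the start; "ft_torque": the same for the moment, N m; "finger_gap": opening from 0.0 (shut) to 1.0 (fully open); "gripper_force": force on a finger pad.
Only numpy, scipy, OpenCV 4.12 (cv2) and the standard library are available. Lean on these libraries where they do the work, as an engineer would, in place of code of your own. Each camera call takes 0.05 s, during which the arm holds its last target. There are 200 camera calls.

TASK

The dental-lab model vibrator has shaken its locknut loose and knocked over the bottles: put the station back in order. Slide the spanner from its blue pad onto the square of the amplitude screw with its handle beside the lug and, with the spanner left there so that the screw is not dragged round from its setting (red pointer near the middle mark), turn the winged locknut clockwise fully home, then lay the spanner back on its blue pad. Once the nut is tight, press the yellow test button of the cut-out so that its red lever drops and lift the lever fully back up; stand every toppled bottle upright on the green mat at any time, and leave all the other things where they are.

Things in the scene. Friction and masses are not known exactly. Their poses are not given: they have to be found in the camera images.
- vibrator: white fixed box. Origin: on the bench under the screw's axis; x away from the robot, z up. Flat deck 50 mm up, x -90 to +153 mm, y +-75 mm; rubber plate 16 mm high on it beyond x +65. Steel lug 14 mm high on the deck at x -86 to -72, y +12 to +24 mm: the spanner, pushed on along +x, is stopped by it when the nut drags it clockwise
- screw (a joint): turn of the brass amplitude screw, rad, clockwise from above positive; 0 is its setting (square's sides along the vibrator's x and y). Starts within 0.06, must stay within 0.4. Turns easily (0.07 N m): the nut drags it round with it, either way, unless the spanner holds it. Red pointer along +x at 0
- screw_flats (a point): middle of the height that the spanner takes, on the axis of the screw's square: the square is 28 x 28 mm and stands from the deck to 14 mm above it; this point is 5 mm above the deck. Axes turn with the screw
- nut (a joint): turn of the locknut on the screw, rad, clockwise seen from above positive: starts loose at 0 to 0.35, tight against its stop at 1.8 (count as fully home: over 1.6). Needs 0.18 N m. The wing lies along the vibrator's x when screw and nut both read 0
- nut_grip (a point): middle of the locknut's blue wing, on the axis, 35 mm above the deck; the wing is a bar 44 mm long (its x axis), 12 mm wide (y) and stands from 22 to 44 mm above the deck, above a round collar of 36 mm diameter at 15 to 22 mm; the screw's 10 mm thread sticks out 6 mm above it
- pad: blue pad, 190 x 80 mm, 3 mm thick, fixed; the spanner's place. Origin: middle of its underside; x along its length
- spanner: open-ended spanner lying flat, 110 g: red grip 48 mm long, 18 mm wide, 16 mm high, then a steel shank 16 mm wide and 10 mm thick and a jaw 52 mm wide and 10 mm thick, open towards +x. Origin: under the middle of the grip; x towards the jaw, z up. It may be laid either way round on the pad; its origin must lie over the pad
- spanner_jaw (a point): middle of the jaw's opening, 110 mm ahead of the spanner's origin and 5 mm above its underside; the opening is 32 mm wide, flared at its mouth, its back wall 15.5 mm behind this point, its prongs reaching about 20 mm ahead of it. Fully on when this point lies within 8 mm of the screw's axis, flat on the deck
- cutout: white safety cut-out box, fixed, 120 mm (x) x 150 mm (y) x 75 mm high. Origin: middle of its underside; x away from the robot, y to the left, z up
- test_button (a joint): how far the yellow test button is pressed, m: 0 out, 0.007 fully in (about 5.5 N); springs back. It starts to move the red lever at 2 mm and has tipped it over well before it is fully in
- button_top (a point): middle of the top of the yellow button, diameter 26 mm, pressed straight down; it stands 18 mm above the box
- trip_lever (a joint): turn of the red trip lever, rad: 0 up (leaning 0.2 rad back, away from the robot, rests there by its weight), 1.5 dropped (1.3 rad forward of upright, towards the robot). It falls of itself to either side of upright (upright at 0.2); fully up means under 0.1
- lever_grip (a point): middle of the lever's red handle, 14 x 14 mm across (14 mm along the hinge) and 26 mm long, 47 mm from the hinge
- lever_hinge (a point): the lever's hinge, 83 mm above the bench; the hinge line runs along the cut-out's y
- mat: green mat, 260 mm (x) x 400 mm (y), 3 mm thick, fixed. Origin: middle of its underside; z up. The bottles stand on its top
- bottle0: amber square bottle, body 36 x 36 x 54 mm, then neck and round cap (26 mm across) up to 80 mm overall, 80 g; may be absent. Origin: middle of its base; z axis: base to cap. At the start it lies toppled on a flat side on the mat, cap away from the robot within about 25 degrees of straight ahead. Cap colour: white
- bottle1: amber square bottle, body 36 x 36 x 54 mm, then neck and round cap (26 mm across) up to 80 mm overall, 80 g; may be absent. Origin: middle of its base; z axis: base to cap. At the start it lies toppled on a flat side on the mat, cap away from the robot within about 25 degrees of straight ahead. Cap colour: black
- bottle2: amber square bottle, body 36 x 36 x 54 mm, then neck and round cap (26 mm across) up to 80 mm overall, 80 g; may be absent. Origin: middle of its base; z axis: base to cap. At the start it lies toppled on a flat side on the mat, cap away from the robot within about 25 degrees of straight ahead. Cap colour: blue
- cast: bystander: plaster dental cast, 50 x 46 x 24 mm; origin under its middle
- bowl: bystander: blue mixing bowl, 100 mm across, 55 mm high; origin under its middle
- cup: bystander: white cup, 56 mm across, 70 mm high; origin under its middle
Mind the look-alikes: they are no part of the job. What is shaped like the spanner but pink or purple is not meant.

How it is judged:
By the outcome, as a careful person would: the job done as asked, in the order asked, and still so for the second after the job is handed in, with the robot touching nothing.
Of bottle0, bottle1, bottle2 only 2 to 3 are there at a start; the rules pass over those that are not, and their reading is None.
At some moment in a run one of bottle0, bottle1, bottle2 may be knocked a few centimetres aside while the robot is not near it.
Once in a run the grip may slacken for a moment while it holds something.
It also fails if it takes over 210 s, if anything falls off the work surface, if the arm or the gripper's body presses on something with over 40 N, if the wrist force passes 120 N, or if a joint passes its speed limit or range.

## Working session

There is one attempt and no reset: what is moved stays moved. The work goes in short steps, Python scripts to look and compute and a shell command to move; the robot and the scene stay as the last step left them, time stands still between calls to the robot, and variables do not carry over. Pictures are saved under pics/ and viewed, at most 14 in all, crops included, and the job is handed in when it is done.

```bash
ls; mkdir -p pics
python3 - <<'E'
from station import sense, vision
import cv2,pickle
s=sense();print(s)
for n in("scene","top"):
    d=vision.snapshot(n);cv2.imwrite(f"pics/{n}0.png",d["image"]);pickle.dump(d,open(f"{n}0.pkl","wb"))
    print(n,d["mtx"],d["pose"])
d=vision.snapshot("wrist");print(d["mount"],d["mtx"])
E
```

```text
pics
{'t': 0.0, 'q': array([-1.38349488e+00,  5.28464242e-01,  1.43391165e+00,  1.52299393e-05,
        1.18136231e+00, -1.78491175e-01]), 'qd': array([ 9.23564908e-04, -2.14232355e-04,  1.03208395e-03, -2.00948422e-04,
       -5.27094204e-04, -7.07127539e-05]), 'tau': array([ 1.99634233e-03, -4.42337751e+01, -1.78025419e+01,  3.32165553e-05,
        8.50133831e-03,  2.88276760e-05]), 'tcp_pos': array([ 0.22346495, -0.58296392,  0.24733177]), 'tool_rot': array([ 9.83321003e-01,  1.81875381e-01,  2.31592855e-06, -1.07279211e-03]), 'force': array([-0.6246236 ,  0.20672089, -0.25229852]), 'ft_torque': array([-0.01735016, -0.02125589,  0.02015018]), 'gripper_force': 0.0, 'finger_gap': 1.003481217685119}
scene [[394.11622617   0.         280.40350765]
 [  0.         394.11622617 207.9404521 ]
 [  0.           0.           1.        ]] [[ 5.53767840e-01  6.69316952e-01 -4.95334227e-01  1.00647078e+00]
 [ 8.32670696e-01 -4.45722846e-01  3.28619319e-01 -3.83327079e-01]
 [-8.31299555e-04 -5.94429106e-01 -8.04147590e-01  9.38572010e-01]
 [ 0.00000000e+00  0.00000000e+00  0.00000000e+00  1.00000000e+00]]
top [[486.64398586   0.         281.25771487]
 [  0.         486.64398586 214.17554204]
 [  0.           0.           1.        ]] [[ 0.01865855 -0.98879638  0.14809988  0.25633005]
 [-0.99977887 -0.01988875 -0.00682984 -0.01200262]
 [ 0.00969884 -0.1479397  -0.98894882  1.52858009]
 [ 0.          0.          0.          1.        ]]
[[-2.57578286e-04 -9.57508183e-01 -2.88405988e-01  7.20872643e-02]
 [ 9.99999145e-01 -6.16372284e-04  1.15324734e-03 -2.03018851e-04]
 [-1.28200923e-03 -2.88405444e-01  9.57507523e-01 -1.24830562e-01]
 [ 0.00000000e+00  0.00000000e+00  0.00000000e+00  1.00000000e+00]] [[322.18303411   0.         275.15366971]
 [  0.         322.18303411 207.78672398]
 [  0.           0.           1.        ]]
```

View pics/top0.png

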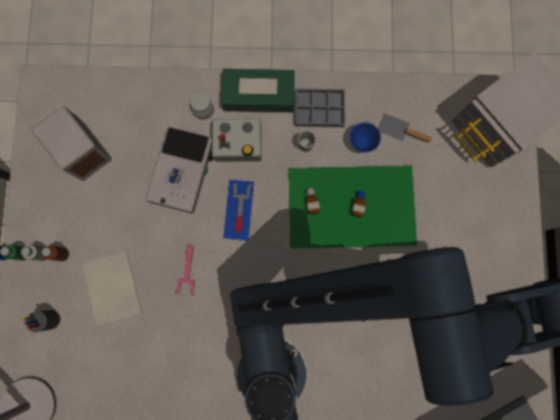

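View pics/scene0.png

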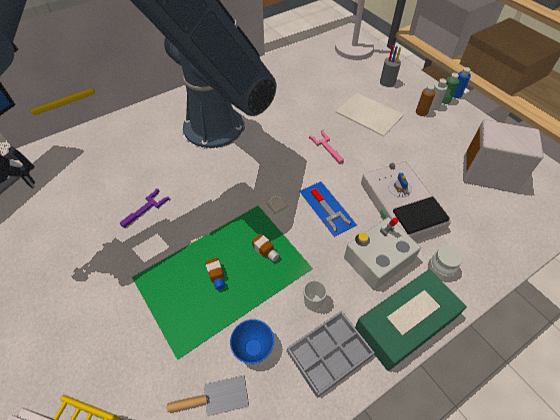

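```bash
cat > h.py <<'E'
import numpy as np, cv2, pickle
from scipy.spatial.transform import Rotation as R
from station import sense, vision
def snap(n):
    s=sense(); d=vision.snapshot(n)
    if n=="wrist":
        T=np.eye(4);T[:3,:3]=R.from_quat(s["tool_rot"]).as_matrix();T[:3,3]=s["tcp_pos"]
        d["pose"]=T@d["mount"]
    return d
def cast(d,uv,z):
    uv=np.atleast_2d(uv).astype(float); r=np.c_[uv,np.ones(len(uv))]@np.linalg.inv(d["mtx"]).T@d["pose"][:3,:3].T
    c=d["pose"][:3,3]; return c+r*((z-c[2])/r[:,2])[:,None]
def proj(d,p):
    p=np.atleast_2d(p)-d["pose"][:3,3]; c=p@d["pose"][:3,:3]; u=c@d["mtx"].T; return u[:,:2]/u[:,2:]
def tri(d1,u1,d2,u2):
    P=[np.c_[d["mtx"],np.zeros(3)]@np.linalg.inv(d["pose"]) for d in(d1,d2)]
    X=cv2.triangulatePoints(P[0],P[1],np.float64(u1).reshape(2,1),np.float64(u2).reshape(2,1)); return (X[:3]/X[3]).ravel()
def depthpts(d,m):
    v,u=np.nonzero(m&(d["range_z"]>0)); z=d["range_z"][v,u]
    return (np.c_[(np.c_[u,v,np.ones(len(u))]@np.linalg.inv(d["mtx"]).T)*z[:,None],np.ones(len(u))]@d["pose"].T)[:,:3]
def hsv(d,lo,hi):
    return cv2.inRange(cv2.cvtColor(d["image"],cv2.COLOR_BGR2HSV),np.array(lo),np.array(hi))
def red(d,s=150,v=60): return hsv(d,(0,s,v),(8,255,255))|hsv(d,(172,s,v),(180,255,255))
def blobs(m,amin=20):
    n,l,st,c=cv2.connectedComponentsWithStats(m); return [(c[i],st[i][4],l==i) for i in range(1,n) if st[i][4]>=amin]
def save(d,name,box=None,k=1):
    im=d["image"]
    if box: im=im[box[1]:box[3],box[0]:box[2]]
    cv2.imwrite("pics/"+name+".png",cv2.resize(im,None,fx=k,fy=k,interpolation=cv2.INTER_CUBIC))
E
python3 - <<'E'
from h import *
t=pickle.load(open("top0.pkl","rb"));s=pickle.load(open("scene0.pkl","rb"))
for nm,f in(("red",lambda d:red(d)),("blue",lambda d:hsv(d,(105,140,50),(128,255,255))),("green",lambda d:hsv(d,(50,120,40),(75,255,255))),("yellow",lambda d:hsv(d,(18,150,100),(35,255,255))),("orange",lambda d:hsv(d,(5,120,50),(17,255,255)))):
    for n,d in(("top",t),("scene",s)):
        for c,a,l in blobs(f(d),12):
            p=depthpts(d,l)
            if len(p) and 0.1<np.median(p[:,0])<1 and abs(np.median(p[:,1]))<.6: print(nm,n,c.round(1),a,np.median(p,0).round(3),p.min(0).round(3),p.max(0).round(3))
print(cast(t,[[239,210],[180,170],[236,139],[313,202],[359,205]],.03).round(3))
a=t["image"][60:260,140:430];b=cv2.resize(a,None,fx=2.7,fy=2.7,interpolation=cv2.INTER_CUBIC);cv2.imwrite("pics/c1.png",b)
E
```

```text
red top [222.4 137. ] 17 [0.691 0.157 0.142] [0.685 0.151 0.129] [0.697 0.161 0.146]
red top [238.5 223.5] 67 [0.449 0.111 0.019] [0.429 0.103 0.01 ] [0.471 0.119 0.028]
red scene [316.6 194.6] 84 [0.458 0.109 0.018] [0.436 0.103 0.008] [0.48  0.119 0.027]
red scene [393.5 221.2] 49 [0.701 0.153 0.138] [0.692 0.15  0.118] [0.707 0.165 0.145]
blue top [363.7 136.8] 617 [ 0.741 -0.283  0.02 ] [ 0.685 -0.325 -0.003] [ 0.776 -0.234  0.059]
blue top [237.5 211.7] 891 [0.487 0.121 0.003] [ 0.403  0.072 -0.009] [0.59  0.154 0.014]
blue top [360.6 194.2] 29 [ 0.549 -0.269  0.032] [ 0.539 -0.278  0.025] [ 0.556 -0.261  0.039]
blue scene [402.3 180.9] 68 [0.597 0.303 0.091] [0.573 0.295 0.074] [0.611 0.318 0.097]
blue scene [327.2 207.9] 938 [0.504 0.112 0.004] [ 0.408  0.07  -0.003] [0.6   0.159 0.019]
blue scene [219.1 283.5] 91 [ 0.559 -0.271  0.031] [ 0.545 -0.282  0.014] [ 0.566 -0.259  0.036]
blue scene [251.7 341.1] 1507 [ 0.724 -0.276  0.024] [ 0.684 -0.327 -0.002] [ 0.781 -0.231  0.06 ]
green top [352.7 207. ] 9032 [ 0.51  -0.246  0.004] [ 0.381 -0.447 -0.011] [ 0.648 -0.045  0.03 ]
g
[... 1044 characters left out ...]
ene [473.2 148.1] 276 [0.622 0.565 0.095] [0.591 0.531 0.036] [0.649 0.602 0.145]
orange scene [256.1 239. ] 36 [ 0.501 -0.128  0.039] [ 0.493 -0.139  0.014] [ 0.507 -0.107  0.042]
orange scene [265.7 248.4] 136 [ 0.54  -0.121  0.037] [ 0.523 -0.134  0.003] [ 0.549 -0.102  0.044]
orange scene [211.  260.7] 32 [ 0.494 -0.26   0.039] [ 0.487 -0.273  0.036] [ 0.5   -0.243  0.043]
orange scene [215.7 273.7] 141 [ 0.533 -0.266  0.038] [ 0.516 -0.282  0.018] [ 0.543 -0.247  0.043]
orange scene [186.2 403.2] 330 [ 0.758 -0.46   0.018] [ 0.739 -0.499  0.01 ] [ 0.778 -0.418  0.023]
[[ 0.491  0.11   0.03 ]
 [ 0.615  0.299  0.03 ]
 [ 0.72   0.126  0.03 ]
 [ 0.521 -0.121  0.03 ]
 [ 0.515 -0.265  0.03 ]]
```

View pics/c1.png

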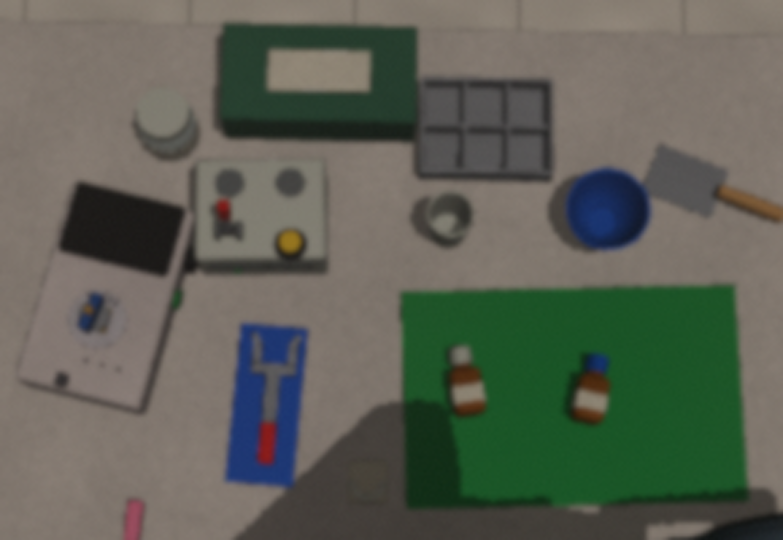

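```bash
python3 -m crank '[{"dp":[0.58,0.98,0.3],"angular":[0,0,-1.6]},{"dp":[0.58,0.98,0.3],"angular":[0,0,-1.6]},{"dp":[0.58,0.98,0.3],"angular":[0,0,-1.6]},{"dp":[0.58,0.98,0.3],"angular":[0,0,-1.6]},{"dp":[0.58,0.98,0.3],"angular":[0,0,-1.6]},{"dp":[0.58,0.98,0.3],"angular":[0,0,-1.6]},{"dp":[0.58,0.98,0.3],"angular":[0,0,-1.6]},{"dp":[0.58,0.98,0.3],"angular":[0,0,-1.6]},{"dp":[0.58,0.98,0.3],"angular":[0,0,-1.6]},{"dp":[0.58,0.98,0.3],"angular":[0,0,-1.6]},{"dp":[0.58,0.98,0.3],"angular":[0,0,-1.6]},{"dp":[0.58,0.98,0.3],"angular":[0,0,-1.6]},{"dp":[0.58,0.98,0.3],"angular":[0,0,-1.6]}]' 0 && python3 -m crank '[{"dp":[0.43,1,0],"angular":[0,0,0]},{"dp":[0.43,1,0],"angular":[0,0,0]},{"dp":[0.43,1,0],"angular":[0,0,0]},{"dp":[0.43,1,0],"angular":[0,0,0]},{"dp":[0.43,1,0],"angular":[0,0,0]},{"dp":[0.43,1,0],"angular":[0,0,0]},{"dp":[0.43,1,0],"angular":[0,0,0]},{"dp":[0.43,1,0],"angular":[0,0,0]},{"dp":[0.43,1,0],"angular":[0,0,0]},{"dp":[0.43,1,0],"angular":[0,0,0]},{"dp":[0.43,1,0],"angular":[0,0,0]},{"dp":[0.43,1,0],"angular":[0,0,0]},{"dp":[0.43,1,0],"angular":[0,0,0]},{"dp":[0,0,0],"angular":[0,0,0]},{"dp":[0,0,0],"angular":[0,0,0]}]'
python3 - <<'E'
from h import *
d=snap("wrist");save(d,"w1",k=1.4);pickle.dump(d,open("w1.pkl","wb"));print(sense()["tcp_pos"],sense()["tool_rot"])
E
```

```text
t: 1.45
tcp_pos: [0.4501, -0.2, 0.3655]
tool_rot: [1.0, 0.001, -0.0, -0.0]
force: [0.3, -0.3, 0.1]
finger_gap: 1.0
gripper_force: 0.0
t: 2.95
tcp_pos: [0.6171, 0.189, 0.3645]
tool_rot: [1.0, 0.002, -0.001, 0.0]
force: [0.4, -0.1, 0.3]
finger_gap: 0.996
gripper_force: 0.0
[0.61693733 0.18817041 0.3647024 ] [ 9.99998463e-01  1.49167583e-03 -8.11971243e-04  4.35454911e-04]
```

View pics/w1.png

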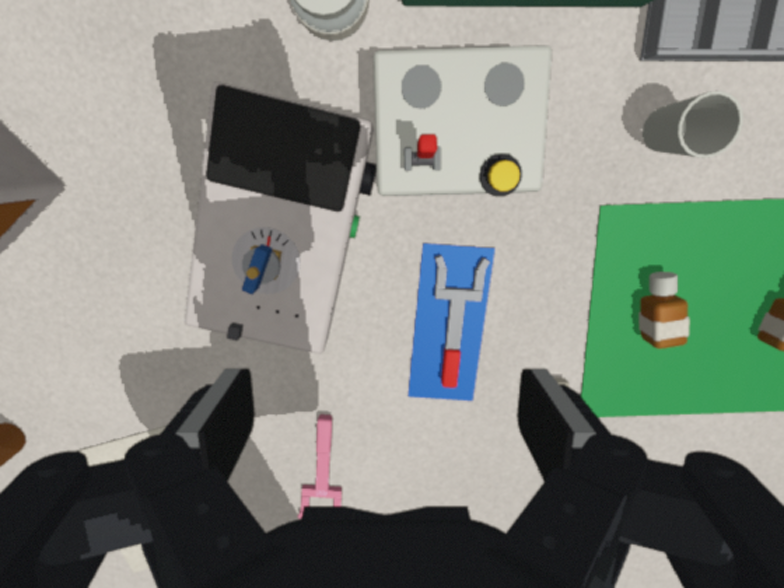

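```bash
cat > m.py <<'E'
from h import *
def rect(p):
    (c,s,a)=cv2.minAreaRect(np.float32(p[:,:2]*1000)); return np.array(c)/1000,np.array(s),a
def axis(p):
    c=p[:,:2].mean(0); w,v=np.linalg.eigh(np.cov((p[:,:2]-c).T)); v=v[:,1]; v=v*np.sign(v[0]); return c,np.degrees(np.arctan2(v[1],v[0])),2*np.sqrt(3*w)
def full(d):
    v,u=np.mgrid[:420,:560]; uv=np.c_[u.ravel(),v.ravel()]
    z=d["range_z"].ravel(); P=(np.c_[uv,np.ones(len(uv))]@np.linalg.inv(d["mtx"]).T)*z[:,None]
    return (P@d["pose"][:3,:3].T+d["pose"][:3,3]).reshape(420,560,3)
def zmask(d,F,lo,hi,box):
    x0,x1,y0,y1=box; return ((F[...,2]>lo)&(F[...,2]<hi)&(F[...,0]>x0)&(F[...,0]<x1)&(F[...,1]>y0)&(F[...,1]<y1)&(d["range_z"]>0)).astype(np.uint8)
E
python3 - <<'E'
from m import *
d=pickle.load(open("w1.pkl","rb"));F=full(d)
m=zmask(d,F,.035,.085,(.45,.8,.19,.45))
for c,a,l in blobs(m,500): print("vib",a,rect(F[l]))
dk=zmask(d,F,.044,.056,(.45,.8,.19,.45)); print("deck z",np.median(F[dk>0][:,2]))
for nm,k,z in(("redblobs",red(d),0),("blue",hsv(d,(105,120,50),(125,255,255)),0),("yellow",hsv(d,(20,150,100),(35,255,255)),0)):
    for c,a,l in blobs(k,15): P=F[l];print(nm,c.round(1),a,np.median(P,0).round(4),axis(P))
m=zmask(d,F,.06,.09,(.55,.9,.0,.2))
for c,a,l in blobs(m,300): print("cut",a,rect(F[l]),np.median(F[l][:,2]))
# steel: grey on pad
m=zmask(d,F,.006,.03,(.4,.62,.03,.2))
for c,a,l in blobs(m,30): print("sp",c,a,axis(F[l]),F[l].min(0),F[l].max(0))
# spanner grip by plane casting both views
t=pickle.load(open("top0.pkl","rb"))
print("tri yellow", [tri(d,[358.5,125],t,[247,149])])
E
```

```text
vib 19477 (array([0.64255096, 0.28230762]), array([172.61605835, 294.61572266]), 76.67401123046875)
deck z 0.048947271379071955
redblobs [304.6 104.1] 200 [0.6957 0.1578 0.1404] (array([0.69557079, 0.15800435]), np.float64(-29.80404969580366), array([0.01408702, 0.01593008]))
redblobs [321.4 262.5] 279 [0.4552 0.1126 0.0179] (array([0.45554344, 0.11281365]), np.float64(9.698039305892513), array([0.02043893, 0.06759885]))
blue [319.  229.7] 3841 [0.503  0.1215 0.0022] (array([0.50409347, 0.11693508]), np.float64(-2.6726867155908858), array([0.08589373, 0.19963254]))
blue [183.7 190.9] 271 [0.595  0.3032 0.0927] (array([0.59102036, 0.30393771]), np.float64(-22.33919523240626), array([0.01221523, 0.0481265 ]))
yellow [359.7 125.1] 391 [0.673  0.0872 0.0921] (array([0.67291988, 0.08798538]), np.float64(80.0334988432947), array([0.02242619, 0.042703  ]))
yellow [180.2 194.4] 30 [0.5887 0.3065 0.0989] (array([0.5884252 , 0.30646186]), np.float64(-47.09390828099119), array([0.00647705, 0.00736933]))
cut 12145 (array([0.71515424, 0.12211118]), array([122.03695679, 150.10345459]), 1.7800649404525757) 0.074280056033735
sp [325.8540203  225.68462139] 1281 (array([0.51537194, 0.10783642]), np.float64(-3.9365860228578695), array([0.04617391, 0.15065482])) [0.42926413 0.07514844 0.00604195] [0.58520646 0.13333692 0.02048871]
tri yellow [array([0.67244633, 0.0865709 , 0.08355738])]
```

Run:
```python
from m import *
d=pickle.load(open("w1.pkl","rb"));F=full(d)
m=zmask(d,F,.04,.075,(.45,.8,.19,.45))
m=cv2.morphologyEx(m,cv2.MORPH_CLOSE,np.ones((15,15)));m=cv2.morphologyEx(m,cv2.MORPH_OPEN,np.ones((25,25)))
# image quad of the top
c=max(cv2.findContours(m,0,2)[0],key=cv2.contourArea)
q=cv2.approxPolyDP(c,10,True)[:,0];print(q.tolist(),cast(d,q,.05).round(4).tolist())
# edges: right edge & near edge, with line fit on contour points away from corners
c=c[:,0].astype(float);P=cast(d,c,.05)[:,:2]
g=cv2.cvtColor(d["image"],cv2.COLOR_BGR2GRAY)
def grad(a,b,z,n=40,w=8):  # sharpest edge along normals, px
    a,b=np.array(a,float),np.array(b,float);t=(b-a)/np.linalg.norm(b-a);nn=np.array([-t[1],t[0]]);o=[]
    for k in np.linspace(.08,.92,n):
        s=np.arange(-w,w+.1,.5);p=a+k*(b-a)+s[:,None]*nn
        v=cv2.remap(g,np.float32(p[:,:1]),np.float32(p[:,1:]),cv2.INTER_LINEAR).ravel().astype(float)
        G=np.abs(np.gradient(cv2.GaussianBlur(v[:,None],(1,5),1).ravel()));o.append(p[G.argmax()])
    W=cast(d,o,z)[:,:2];L=cv2.fitLine(np.float32(W*1000),cv2.DIST_HUBER,0,.01,.01).ravel();return np.degrees(np.arctan2(L[1],L[0])),L[2:]/1000,L[:2]
print("near",grad((188/1.4,325/1.4),(322/1.4,351/1.4),.05))
print("right",grad((322/1.4,351/1.4),(368/1.4,140/1.4),.05))
# plate corners
print("plate", cast(d,np.array([[207,178],[344,210],[362,125],[220,86]])/1.4,.066))
print("lug", cast(d,np.array([[235,331]])/1.4,.064))
print("pointer",cast(d,np.array([[268,240]])/1.4,.055))
```

```text
[[151, 63], [134, 231], [232, 247], [255, 138], [273, 137], [273, 83]] [[0.7455, 0.3439, 0.05], [0.5206, 0.3928, 0.05], [0.4957, 0.2512, 0.05], [0.6539, 0.215, 0.05], [0.6553, 0.1909, 0.05], [0.7227, 0.191, 0.05]]
near (np.float32(78.35015), array([0.5042183, 0.3263539], dtype=float32), array([0.20193009, 0.9793999 ], dtype=float32))
right (np.float32(-12.512077), array([0.5874044 , 0.22877122], dtype=float32), array([ 0.97625035, -0.21664542], dtype=float32))
plate [[0.66821077 0.35036289 0.066     ]
 [0.63979479 0.22630946 0.066     ]
 [0.71414989 0.20876398 0.066     ]
 [0.74523007 0.33068447 0.066     ]]
lug [[0.51788738 0.33942049 0.064     ]]
pointer [[0.6093382  0.30177754 0.055     ]]
```

```bash
python3 -m crank '[{"dp":[-0.65,-0.37,-0.79],"angular":[0,0,0]},{"dp":[-0.65,-0.37,-0.79],"angular":[0,0,0]},{"dp":[-0.65,-0.37,-0.79],"angular":[0,0,0]},{"dp":[-0.65,-0.37,-0.79],"angular":[0,0,0]},{"dp":[-0.65,-0.37,-0.79],"angular":[0,0,0]},{"dp":[-0.65,-0.37,-0.79],"angular":[0,0,0]},{"dp":[-0.65,-0.37,-0.79],"angular":[0,0,0]},{"dp":[0,0,0],"angular":[0,0,0]},{"dp":[0,0,0],"angular":[0,0,0]}]'
cat >> m.py <<'E'
def spanner(d,z0,box,pr=True):
    # z0: height of its underside; red grip cast at top z0+.016, steel by depth
    F=full(d); k=red(d); b=[x for x in blobs(k,100) if box[0]<np.median(F[x[2]],0)[0]<box[1] and box[2]<np.median(F[x[2]],0)[1]<box[3]]
    out={}
    for c,a,l in b[:1]:
        uv=np.argwhere(l)[:,::-1]; P=cast(d,uv,z0+.016); out["grip"]=(a,np.median(F[l],0),rect(P),axis(P))
    return out
E
python3 - <<'E'
from m import *
d=snap("wrist");save(d,"w2",k=1.4);pickle.dump(d,open("w2.pkl","wb"));print(sense()["tcp_pos"],sense()["tool_rot"])
print(spanner(d,.003,(.4,.6,.05,.2)))
E
```

```text
t: 3.9
tcp_pos: [0.4815, 0.1101, 0.2]
tool_rot: [1.0, 0.0, 0.001, -0.0]
force: [0.5, 0.6, 0.6]
finger_gap: 0.996
gripper_force: 0.0
[0.48291446 0.11040467 0.20068221] [ 9.99997952e-01  7.49932791e-04  1.87964435e-03 -3.31860660e-05]
{'grip': (np.int32(743), array([0.45488773, 0.11157944, 0.01792476]), (array([0.45396832, 0.11173123]), array([16.75290871, 46.62265396]), 87.00950622558594), (array([0.4546287 , 0.11168729]), np.float64(-3.210492737088735), array([0.01661963, 0.04647887])))}
```

View pics/w2.png

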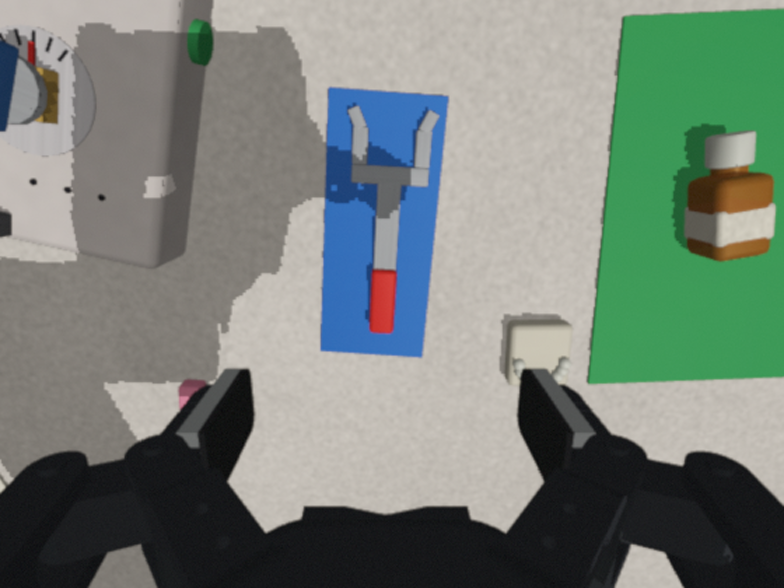

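```bash
python3 - <<'E'
from m import *
d=pickle.load(open("w2.pkl","rb"))
print(cast(d,np.array([[352,181],[428,187],[365,165],[414,167],[352,108],[440,114],[390,166],[390,210],[383,270]])/1.4,.013).round(4))
E
python3 -m crank '[{"dp":[-0.16,0,-0.95],"angular":[0,0,-0.5]},{"dp":[-0.16,0,-0.95],"angular":[0,0,-0.5]},{"dp":[-0.16,0.04,-0.95],"angular":[0,0,-0.5]},{"dp":[-0.16,0,-0.95],"angular":[0,0,-0.5]},{"dp":[-0.16,0,-0.95],"angular":[0,0,-0.5]},{"dp":[-0.16,0,-0.7],"angular":[0,0,-0.5]},{"dp":[0,0,0],"angular":[0,0,0]},{"dp":[0,0,0],"angular":[0,0,0]}]'
```

```text
[[0.5372 0.1318 0.013 ]
 [0.5333 0.0806 0.013 ]
 [0.5476 0.1229 0.013 ]
 [0.5463 0.0903 0.013 ]
 [0.5829 0.1309 0.013 ]
 [0.5794 0.0741 0.013 ]
 [0.547  0.1063 0.013 ]
 [0.5179 0.1062 0.013 ]
 [0.4756 0.111  0.013 ]]
t: 4.75
tcp_pos: [0.4544, 0.1123, 0.0365]
tool_rot: [1.0, -0.025, 0.001, -0.0]
force: [0.5, -0.0, -0.5]
finger_gap: 1.001
gripper_force: 0.0
```

```bash
python3 -m crank '[{"dp":[0,0,-0.45],"angular":[0,0,0]},{"dp":[0,0,0],"angular":[0,0,0]},{"dp":[0,0,0],"angular":[0,0,0]}]' && python3 -m crank '[{"dp":[0,0,0],"angular":[0,0,0]},{"dp":[0,0,0],"angular":[0,0,0]},{"dp":[0,0,0],"angular":[0,0,0]},{"dp":[0,0,0],"angular":[0,0,0]},{"dp":[0,0,0],"angular":[0,0,0]},{"dp":[0,0,0],"angular":[0,0,0]},{"dp":[0,0,0],"angular":[0,0,0]},{"dp":[0,0,0],"angular":[0,0,0]}]' 1 80
```

```text
t: 5.05
tcp_pos: [0.4537, 0.1122, 0.0236]
tool_rot: [1.0, -0.025, 0.001, -0.0]
force: [-0.3, 0.7, -0.1]
finger_gap: 1.0
gripper_force: 0.0
t: 5.85
tcp_pos: [0.4522, 0.1121, 0.0229]
tool_rot: [1.0, -0.025, 0.0, -0.0]
force: [-0.4, 0.0, 5.3]
finger_gap: 0.19
gripper_force: 78.6
```

```bash
python3 -m crank '[{"dp":[0,0,0.9],"angular":[0,0,0]},{"dp":[0,0,0.9],"angular":[0,0,0]},{"dp":[0,0,0.9],"angular":[0,0,0]},{"dp":[0,0,0.9],"angular":[0,0,0]},{"dp":[0,0.3,0.4],"angular":[0,0,-1.15]},{"dp":[-0.04,0.9,0],"angular":[0,0,-1.15]},{"dp":[-0.05,0.9,0],"angular":[0,0,-1.15]},{"dp":[-0.05,0.9,0],"angular":[0,0,-1.15]},{"dp":[-0.05,0.9,0],"angular":[0,0,-1.15]},{"dp":[-0.05,0.9,0],"angular":[0,0,-1.15]},{"dp":[-0.05,0.9,0],"angular":[0,0,-1.15]},{"dp":[-0.05,0.9,0],"angular":[0,0,-1.15]},{"dp":[-0.05,0.9,0],"angular":[0,0,0]},{"dp":[0,0,0],"angular":[0,0,0]},{"dp":[0,0,0],"angular":[0,0,0]},{"dp":[0,0,0],"angular":[0,0,0]}]'
python3 - <<'E'
from m import *
d=snap("wrist");save(d,"w3",k=1.4);pickle.dump(d,open("w3.pkl","wb"));s=sense();print(s["tcp_pos"],s["tool_rot"],s["finger_gap"])
E
```

```text
t: 7.45
tcp_pos: [0.4399, 0.3362, 0.142]
tool_rot: [0.994, -0.105, -0.001, 0.001]
force: [0.3, -0.4, -1.4]
finger_gap: 0.185
gripper_force: 78.5
[0.44009258 0.33602096 0.14213343] [ 9.94436562e-01 -1.05334408e-01 -5.90842579e-04  4.86785646e-04] 0.18311093512708015
```

View pics/w3.png

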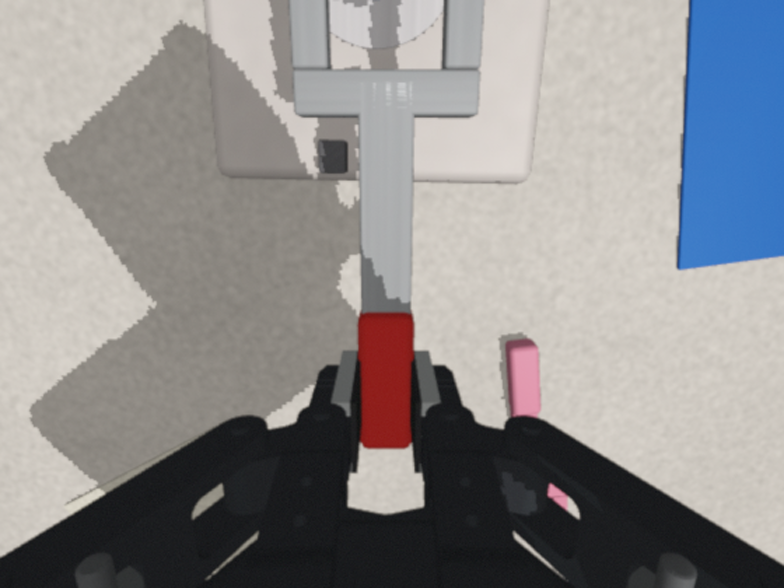

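Run:
```python
from m import *
d=pickle.load(open("w3.pkl","rb"));g=cv2.cvtColor(d["image"],cv2.COLOR_BGR2GRAY)
F=full(d)
print("jaw bar top z",F[62:70,240:300,2].mean(), "shank", F[110:180,268:284,2].mean(), "grip",F[240:300,265:285,2].mean())
w=cast(d,np.array([[328,70],[443,70],[295,115],[478,115],[359,200],[413,200]])/1.4,.132);print(w.round(4))
m=(w[0]+w[1])/2;print("wall mid",m,"shank mid",(w[4]+w[5])/2)
e=cast(d,np.array([[240,176.5],[510,182],[205,30],[216,150],[548,30],[533,150]])/1.4,.05).round(4);print(e)
for a,b in((0,1),(2,3),(4,5)):
    v=e[b]-e[a];print(np.degrees(np.arctan2(v[1],v[0])))
print("lug",cast(d,np.array([[334,156]])/1.4,.064), "dial c?")
```

```text
jaw bar top z 0.13265686964143975 shank 0.13152111766948474 grip 0.13734149427185866
[[0.5353 0.3309 0.132 ]
 [0.5288 0.3004 0.132 ]
 [0.5261 0.3428 0.132 ]
 [0.5155 0.2928 0.132 ]
 [0.4997 0.3306 0.132 ]
 [0.4963 0.315  0.132 ]]
wall mid [0.53204748 0.31565944 0.132     ] shank mid [0.49798671 0.32279424 0.132     ]
[[0.5151 0.3883 0.05  ]
 [0.4863 0.2656 0.05  ]
 [0.5764 0.3847 0.05  ]
 [0.5287 0.3955 0.05  ]
 [0.5458 0.2414 0.05  ]
 [0.4983 0.2534 0.05  ]]
-103.20928329322372
167.24246783912332
165.82193558529306
lug [[0.51457159 0.3418469  0.064     ]] dial c?
```

```bash
python3 -m crank '[{"dp":[0.05,0.12,0],"angular":[0,0,-0.8]},{"dp":[0,0,-0.5],"angular":[0,0,0]},{"dp":[0,0,-0.6],"angular":[0,0,0]},{"dp":[0,0,-0.55],"angular":[0,0,0]},{"dp":[0,0,0],"angular":[0,0,0]},{"dp":[0,0,0],"angular":[0,0,0]},{"dp":[0,0,0],"angular":[0,0,0]}]'
python3 - <<'E'
from m import *
d=snap("wrist");save(d,"w4",(100,0,460,270),2.2);pickle.dump(d,open("w4.pkl","wb"));s=sense();print(s["tcp_pos"],s["tool_rot"],s["finger_gap"])
E
```

```text
t: 8.2
tcp_pos: [0.4427, 0.3408, 0.0937]
tool_rot: [0.994, -0.112, 0.001, -0.0]
force: [-0.1, -0.2, -0.4]
finger_gap: 0.194
gripper_force: 52.0
[0.44274869 0.34090372 0.09387165] [ 9.93702110e-01 -1.12049460e-01  8.52346023e-04 -5.55006448e-04] 0.17903333904538551
```

View pics/w4.png

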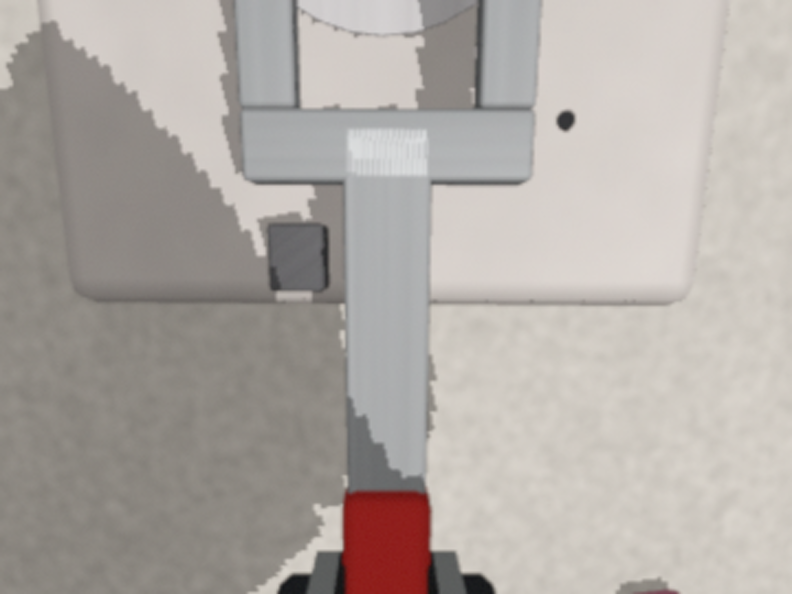

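Run:
```python
from m import *
d=pickle.load(open("w4.pkl","rb"));F=full(d)
print("bar top",F[60:80,215:335,2].mean(),"lug top",F[105:128,225:245,2].mean(),"deck",np.median(F[100:120,360:400,2]), "grip", np.median(F[240:260,262:290,2]))
X=lambda L,z:cast(d,np.array(L)/2.2+[100,0],z)
ang=np.radians(-12.85);ex=np.array([np.cos(ang),np.sin(ang)]);ey=np.array([-ex[1],ex[0]]);E=np.array([ex,ey])
zt=F[60:80,215:335,2].mean()
for n,p in(("jaw inner L,R",X([[299,108],[477,108]],zt)),("jaw back L,R",X([[246,182],[530,182]],zt)),("shank",X([[346,300],[429,300]],zt)),("lug corners",X([[270,224],[327,224],[327,290],[270,290]],.064)),("near",X([[150,300],[600,300]],.05)),("hole",X([[566,120]],.05))):
    print(n,(p[:,:2]@E.T).round(4).tolist())
```

```text
bar top 0.08353305534727656 lug top 0.06312125994270489 deck 0.04928151362340927 grip 0.08914729810432569
jaw inner L,R [[0.4507, 0.445], [0.4507, 0.4141]]
jaw back L,R [[0.4387, 0.4548], [0.4387, 0.4042]]
shank [[0.4181, 0.4374], [0.4181, 0.4219]]
lug corners [[0.4321, 0.4539], [0.4321, 0.4421], [0.4188, 0.4424], [0.4188, 0.4546]]
near [[0.4157, 0.4848], [0.4156, 0.38]]
hole [[0.454, 0.3907]]
```

```bash
python3 -m crank '[{"dp":[-0.06,0.02,0],"angular":[0,0,0]},{"dp":[0,0,-0.3],"angular":[0,0,0]},{"dp":[0,0,-0.3],"angular":[0,0,0]},{"dp":[0,0,-0.13],"angular":[0,0,0]},{"dp":[0,0,0],"angular":[0,0,0]},{"dp":[0,0,0],"angular":[0,0,0]},{"dp":[0,0,0],"angular":[0,0,0]}]'
python3 - <<'E'
from m import *
s=sense();print(s["tcp_pos"],s["force"],s["finger_gap"],s["gripper_force"])
E
```

```text
t: 8.95
tcp_pos: [0.4403, 0.3413, 0.071]
tool_rot: [0.994, -0.112, 0.0, -0.0]
force: [-1.0, -0.3, -1.6]
finger_gap: 0.179
gripper_force: 83.3
[0.44032414 0.34131712 0.07099879] [-1.04051436 -0.2898181  -1.63157947] 0.17906373461265093 83.33050489425659
```

```bash
python3 -m crank '[{"dp":[0.195,-0.044,0],"angular":[0,0,0]},{"dp":[0.195,-0.044,0],"angular":[0,0,0]},{"dp":[0.195,-0.044,0],"angular":[0,0,0]},{"dp":[0,0,0],"angular":[0,0,0]}]' && python3 -m crank '[{"dp":[0.195,-0.044,0],"angular":[0,0,0]},{"dp":[0.195,-0.044,0],"angular":[0,0,0]},{"dp":[0.195,-0.044,0],"angular":[0,0,0]},{"dp":[0,0,0],"angular":[0,0,0]},{"dp":[0,0,0],"angular":[0,0,0]}]'
python3 - <<'E'
from m import *
s=sense();print(s["tcp_pos"],s["force"],s["ft_torque"],s["finger_gap"],s["gripper_force"])
d=snap("wrist");save(d,"w5",(100,0,460,270),2.2);pickle.dump(d,open("w5.pkl","wb"))
X=lambda L,z:cast(d,np.array(L),z)
E
```

```text
t: 9.35
tcp_pos: [0.4595, 0.3373, 0.0712]
tool_rot: [0.994, -0.112, 0.001, -0.0]
force: [1.3, 1.1, -1.5]
finger_gap: 0.186
gripper_force: 83.3
t: 9.85
tcp_pos: [0.4754, 0.3332, 0.071]
tool_rot: [0.994, -0.112, -0.0, 0.0]
force: [0.9, -1.1, -0.9]
finger_gap: 0.184
gripper_force: 83.3
[0.47537635 0.3332319  0.07096078] [ 0.93534352 -1.09759094 -0.92985455] [-0.01958994  0.05535981 -0.00619357] 0.1842213104227619 83.31098198890686
```

View pics/w5.png

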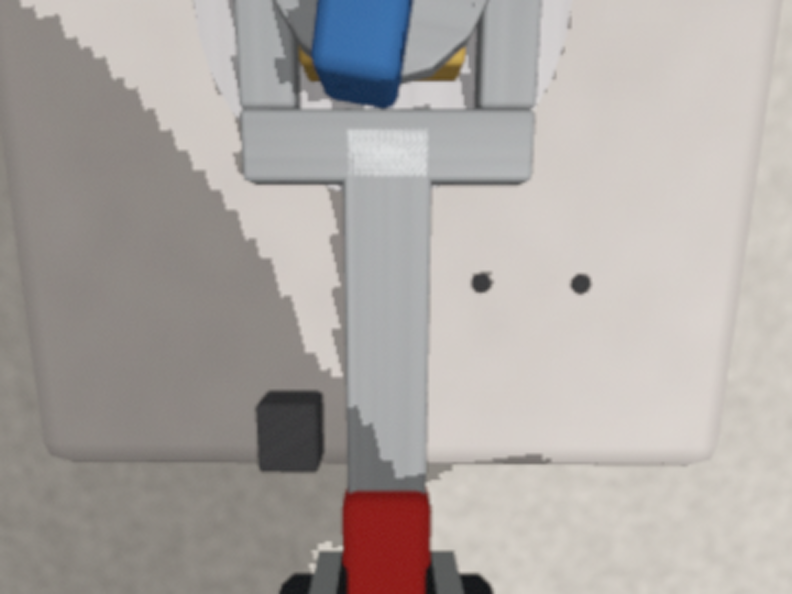

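```bash
python3 -m crank '[{"dp":[0.08,-0.018,0],"angular":[0,0,0]},{"dp":[0.08,-0.018,0],"angular":[0,0,0]},{"dp":[0,0,-0.02],"angular":[0,0,0]},{"dp":[0,0,0],"angular":[0,0,0]},{"dp":[0,0,0],"angular":[0,0,0]}]' && python3 -m crank '[{"dp":[0,0,0],"angular":[0,0,0]},{"dp":[0,0,0],"angular":[0,0,0]},{"dp":[0,0,0],"angular":[0,0,0]},{"dp":[0,0,0],"angular":[0,0,0]},{"dp":[0,0,0],"angular":[0,0,0]},{"dp":[0,0,0.1],"angular":[0,0,0]},{"dp":[0,0,0.5],"angular":[0,0,0]},{"dp":[0,0,1],"angular":[0,0,0]},{"dp":[0,0,1],"angular":[0,0,0]},{"dp":[0,0,1],"angular":[0,0,0]},{"dp":[0.5,-0.1,1],"angular":[0,0,0]},{"dp":[1,-0.2,0.5],"angular":[0,0,0]},{"dp":[1,-0.2,0],"angular":[0,0,0]},{"dp":[0.5,0,0],"angular":[0,0,0]},{"dp":[0,0,0],"angular":[0,0,0]},{"dp":[0,0,0],"angular":[0,0,0]},{"dp":[0,0,0],"angular":[0,0,0]}]' 0
python3 - <<'E'
from m import *
s=sense();print(s["tcp_pos"],s["force"])
d=snap("wrist");save(d,"w6",(60,0,420,270),2.2);pickle.dump(d,open("w6.pkl","wb"))
F=full(d)
for nm,k in(("blue",hsv(d,(105,120,40),(125,255,255))),("red",red(d)),("brass",hsv(d,(15,100,60),(30,255,255)))):
    for c,a,l in blobs(k,25): print(nm,c.round(1),a,np.median(F[l],0).round(4),axis(F[l]))
E
```

```text
t: 10.4
tcp_pos: [0.48, 0.3322, 0.0703]
tool_rot: [0.994, -0.112, -0.0, 0.0]
force: [0.8, 1.1, -1.1]
finger_gap: 0.181
gripper_force: 83.3
t: 12.1
tcp_pos: [0.5685, 0.3174, 0.223]
tool_rot: [0.994, -0.112, -0.001, 0.0]
force: [0.5, 0.3, 0.6]
finger_gap: 0.999
gripper_force: 0.0
[0.5684803  0.31735234 0.22301403] [0.51670131 0.25032865 0.6479932 ]
blue [465.7 190.3] 11734 [0.5113 0.1141 0.0024] (array([0.50799168, 0.11480527]), np.float64(-1.874457095011369), array([0.08872849, 0.18896449]))
blue [283.  160.8] 332 [0.6003 0.3025 0.0929] (array([0.60021728, 0.30274496]), np.float64(-22.995954351916563), array([0.01141333, 0.01852107]))
blue [277.3 193.2] 230 [0.5755 0.3132 0.093 ] (array([0.57574344, 0.31291453]), np.float64(-10.508456969200802), array([0.0108487 , 0.02110652]))
red [280.  278.9] 723 [0.4833 0.3308 0.0649] (array([0.48320534, 0.33084555]), np.float64(-12.517581435037187), array([0.01656204, 0.05089687]))
brass [550.3   5.6] 242 [0.6649 0.0952 0.0891] (array([0.6646174 , 0.09622235]), np.float64(-84.0668578693878), array([0.0102864 , 0.06624125]))
brass [ 15.5 172.7] 184 [0.6402 0.5382 0.0572] (array([0.63821703, 0.54009412]), np.float64(-49.964551748492006), array([0.00131424, 0.02801341]))
brass [280.7 178.6] 119 [0.5881 0.3075 0.0992] (array([0.58795435, 0.30747257]), np.float64(2.9572928455709753), array([0.00815985, 0.00886539]))
brass [  2.7 196.5] 43 [0.6209 0.5609 0.0606] (array([0.62048157, 0.56127387]), np.float64(-49.585648852829486), array([0.00127857, 0.016303  ]))
```

View pics/w6.png

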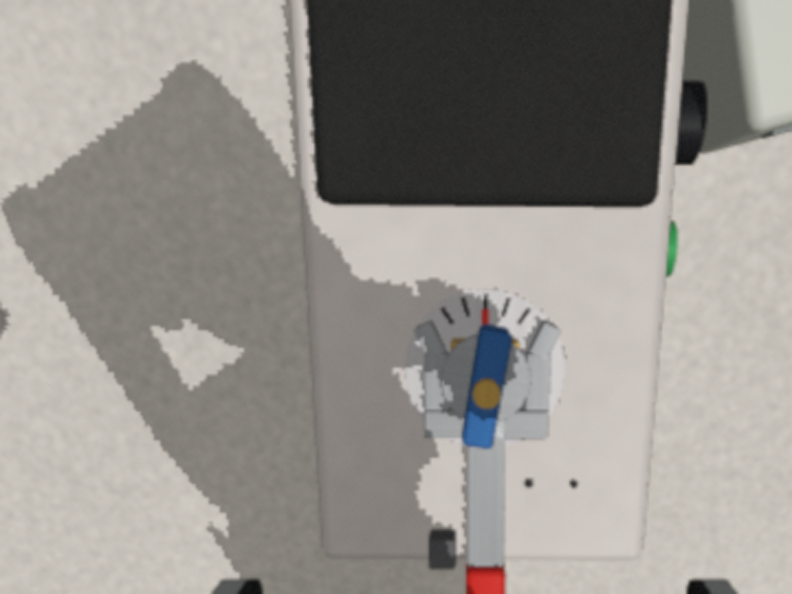

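```bash
python3 -m crank '[{"dp":[0.1,-0.05,0],"angular":[0,0,8.51]},{"dp":[0.1,-0.05,0],"angular":[0,0,8.51]},{"dp":[0.1,-0.05,0],"angular":[0,0,8.51]},{"dp":[0.1,-0.05,0],"angular":[0,0,8.51]},{"dp":[0.1,-0.05,0],"angular":[0,0,8.51]},{"dp":[0.1,-0.05,0],"angular":[0,0,8.51]},{"dp":[0.05,-0.03,0],"angular":[0,0,8.51]},{"dp":[0,0,0],"angular":[0,0,8.51]},{"dp":[0,0,0],"angular":[0,0,8.51]},{"dp":[0,0,0],"angular":[0,0,8.51]},{"dp":[0,0,0],"angular":[0,0,8.51]},{"dp":[0,0,0],"angular":[0,0,8.51]},{"dp":[0,0,0],"angular":[0,0,8.51]},{"dp":[0,0,0],"angular":[0,0,8.51]},{"dp":[0,0,0],"angular":[0,0,8.51]},{"dp":[0,0,0],"angular":[0,0,8.51]},{"dp":[0,0,0],"angular":[0,0,8.51]},{"dp":[0,0,0],"angular":[0,0,8.51]},{"dp":[0,0,0],"angular":[0,0,8.51]},{"dp":[0,0,0],"angular":[0,0,8.51]}]' && python3 -m crank '[{"dp":[0,0,0],"angular":[0,0,0]},{"dp":[0,0,0],"angular":[0,0,0]},{"dp":[0,0,0],"angular":[0,0,0]}]'
python3 - <<'E'
from m import *
s=sense();print(s["tcp_pos"],s["tool_rot"],s["q"][5])
d=snap("wrist");pickle.dump(d,open("w7.pkl","wb"))
F=full(d)
for nm,k in(("blue",hsv(d,(105,120,40),(125,255,255))),("red",red(d)),("brass",hsv(d,(15,100,60),(30,255,255)))):
    for c,a,l in blobs(k,25): print(nm,c.round(1),a,np.median(F[l],0).round(4),axis(F[l]))
E
```

```text
t: 14.15
tcp_pos: [0.5884, 0.3078, 0.2234]
tool_rot: [0.193, 0.981, -0.0, -0.0]
force: [-0.0, 0.8, 0.1]
finger_gap: 1.003
gripper_force: 0.0
t: 14.45
tcp_pos: [0.5892, 0.3076, 0.2235]
tool_rot: [0.197, 0.98, -0.0, -0.0]
force: [-0.5, 0.1, 0.3]
finger_gap: 0.996
gripper_force: 0.0
[0.589198   0.30755594 0.2234811 ] [ 1.97137907e-01  9.80375765e-01 -2.17325166e-05 -7.31674380e-05] -0.8606583094731762
blue [ 77.6 166.6] 12515 [0.4901 0.1161 0.0025] (array([0.49323385, 0.11679795]), np.float64(-3.6848264245370737), array([0.09412439, 0.18694113]))
blue [275.5 186.1] 337 [0.5742 0.3132 0.0929] (array([0.57425973, 0.31299431]), np.float64(-22.38167929426623), array([0.01138111, 0.02246465]))
blue [276.1 218.6] 197 [0.6001 0.3025 0.0933] (array([0.59969943, 0.30282151]), np.float64(-23.333688002967182), array([0.01111292, 0.02530202]))
red [251.8  64.9] 1259 [0.4801 0.3316 0.0651] (array([0.48031582, 0.33157022]), np.float64(-12.22529947717488), array([0.01656697, 0.04660981]))
brass [275.7 204.5] 115 [0.5869 0.3078 0.0992] (array([0.5864633 , 0.30805007]), np.float64(-22.728842089746937), array([0.00829835, 0.0249917 ]))
```

```bash
python3 -m crank '[{"dp":[-0.05,0,-1],"angular":[0,0,0]},{"dp":[0,0,-1],"angular":[0,0,0]},{"dp":[0,0,-1],"angular":[0,0,0]},{"dp":[0,0,-1],"angular":[0,0,0]},{"dp":[0,0,-0.4],"angular":[0,0,0]},{"dp":[0,0,0],"angular":[0,0,0]},{"dp":[0,0,0],"angular":[0,0,0]}]' && python3 -m crank '[{"dp":[0,0,0],"angular":[0,0,0]},{"dp":[0,0,0],"angular":[0,0,0]},{"dp":[0,0,0],"angular":[0,0,0]},{"dp":[0,0,0],"angular":[0,0,0]},{"dp":[0,0,0],"angular":[0,0,0]},{"dp":[0,0,0],"angular":[0,0,0]},{"dp":[0,0,0],"angular":[0,0,0]},{"dp":[0,0,0],"angular":[0,0,0]}]' 1 60; python3 -c "
from h import *
s=sense();print(s['ft_torque'],s['force'])"
```

```text
t: 15.2
tcp_pos: [0.5889, 0.3077, 0.0923]
tool_rot: [0.196, 0.981, 0.0, 0.001]
force: [-0.2, 0.3, 0.8]
finger_gap: 1.001
gripper_force: 0.0
t: 16.0
tcp_pos: [0.5885, 0.308, 0.092]
tool_rot: [0.196, 0.981, 0.001, 0.001]
force: [-0.3, 3.0, 2.8]
finger_gap: 0.125
gripper_force: 61.5
[0.38715652 0.06420171 0.02093057] [-0.33897762  3.014203    2.81888528]
```

```bash
python3 -m crank '[{"dp":[0,0,0],"angular":[0,0,-5]},{"dp":[0,0,0],"angular":[0,0,-5]},{"dp":[0,0,0],"angular":[0,0,-5]},{"dp":[0,0,0],"angular":[0,0,-5]},{"dp":[0,0,0],"angular":[0,0,0]}]'; python3 -c "
from h import *
s=sense();print(s['ft_torque'],s['force'])"; python3 -m crank '[{"dp":[0,0,0],"angular":[0,0,-5]},{"dp":[0,0,0],"angular":[0,0,-5]},{"dp":[0,0,0],"angular":[0,0,-5]},{"dp":[0,0,0],"angular":[0,0,-5]},{"dp":[0,0,0],"angular":[0,0,-5]},{"dp":[0,0,0],"angular":[0,0,-5]},{"dp":[0,0,0],"angular":[0,0,-5]},{"dp":[0,0,0],"angular":[0,0,-5]},{"dp":[0,0,0],"angular":[0,0,-5]},{"dp":[0,0,0],"angular":[0,0,-5]},{"dp":[0,0,0],"angular":[0,0,-5]},{"dp":[0,0,0],"angular":[0,0,-5]},{"dp":[0,0,0],"angular":[0,0,0]},{"dp":[0,0,0],"angular":[0,0,0]}]'; python3 -c "
from h import *
s=sense();print(s['ft_torque'],s['force'])"
```

```text
t: 16.5
tcp_pos: [0.5885, 0.3081, 0.092]
tool_rot: [0.364, 0.932, 0.001, 0.0]
force: [0.1, 3.7, 5.1]
finger_gap: 0.125
gripper_force: 61.6
[ 0.5436014   0.07458461 -0.03625278] [0.11330234 3.65755138 5.08377796]
t: 17.9
tcp_pos: [0.5887, 0.3082, 0.092]
tool_rot: [0.78, 0.626, 0.001, -0.0]
force: [0.9, 5.1, 4.9]
finger_gap: 0.126
gripper_force: 61.6
[ 0.78220208  0.05849429 -0.01538678] [0.88930376 5.14543095 4.86310491]
```

```bash
P='from h import *
s=sense();print(s["ft_torque"].round(3),s["force"].round(1),np.degrees(2*np.arctan2(s["tool_rot"][1],s["tool_rot"][0])).round(2))'; python3 -c "$P"; python3 -m crank '[{"dp":[0,0,0],"angular":[0,0,-3]},{"dp":[0,0,0],"angular":[0,0,-3]},{"dp":[0,0,0],"angular":[0,0,0]}]' >/dev/null; python3 -c "$P";python3 -m crank '[{"dp":[0,0,0],"angular":[0,0,-3]},{"dp":[0,0,0],"angular":[0,0,0]}]' >/dev/null; python3 -c "$P";python3 -m crank '[{"dp":[0,0,0],"angular":[0,0,-3]},{"dp":[0,0,0],"angular":[0,0,0]}]'; python3 -c "$P"
```

```text
[ 0.782  0.058 -0.015] [0.9 5.1 4.9] 77.48
[0.796 0.103 0.004] [-0.9  4.5  5.1] 71.45
[0.868 0.084 0.029] [-0.3  4.6  5.5] 68.45
t: 18.6
tcp_pos: [0.5888, 0.3082, 0.092]
tool_rot: [0.841, 0.541, 0.001, -0.0]
force: [0.1, 3.8, 4.5]
finger_gap: 0.123
gripper_force: 61.6
[0.889 0.021 0.015] [0.1 3.8 4.5] 65.45
```

```bash
P='from h import *
s=sense();print(s["ft_torque"].round(3),s["force"].round(1),np.degrees(2*np.arctan2(s["tool_rot"][1],s["tool_rot"][0])).round(2),s["tau"].round(2))'; for i in 1 2 3; do :; done; python3 -m crank '[{"dp":[0,0,0],"angular":[0,0,-3]},{"dp":[0,0,0],"angular":[0,0,0]}]' >/dev/null; python3 -c "$P"; python3 -m crank '[{"dp":[0,0,0],"angular":[0,0,-3]},{"dp":[0,0,0],"angular":[0,0,0]}]' >/dev/null; python3 -c "$P";python3 -m crank '[{"dp":[0,0,0],"angular":[0,0,-2]},{"dp":[0,0,0],"angular":[0,0,0]}]'; python3 -c "$P"
```

```text
[0.834 0.049 0.018] [0.3 5.3 5.5] 62.45 [ -2.63 -46.53 -11.43  -1.07   0.45   0.15]
[ 0.848 -0.015  0.063] [0.5 3.6 5.2] 59.45 [ -2.61 -46.54 -11.42  -1.07   0.46   0.15]
t: 19.2
tcp_pos: [0.5888, 0.3082, 0.092]
tool_rot: [0.877, 0.481, 0.001, -0.0]
force: [0.4, 5.2, 5.2]
finger_gap: 0.129
gripper_force: 61.6
[ 0.824 -0.012  0.044] [0.4 5.2 5.2] 57.47 [ -2.62 -46.54 -11.42  -1.06   0.47   0.12]
```

Run:
```python
from m import *
d=snap("wrist");e=snap("scene");a=cv2.resize(d["image"][100:420,80:480],None,fx=1.4,fy=1.4);b=cv2.resize(e["image"][130:240,340:450],None,fx=4,fy=4,interpolation=cv2.INTER_CUBIC)
h=np.zeros((448,a.shape[1]+220,3),np.uint8);h[:a.shape[0],:a.shape[1]]=a
cv2.imwrite("pics/w8.png",a)
F=full(d)
for c,A,l in blobs(red(d),60): print("red",c.round(1),A,np.median(F[l],0).round(4),axis(F[l]))
```

```text
red [314.1 245.9] 68 [0.6068 0.2978 0.0528] (array([0.60719535, 0.29892282]), np.float64(75.398927906779), array([0.00761686, 0.03141394]))
red [ 83.7 306.6] 2810 [0.4846 0.3399 0.0648] (array([0.48473662, 0.33974318]), np.float64(-6.311643843257656), array([0.02186206, 0.05599449]))
```

View pics/w8.png

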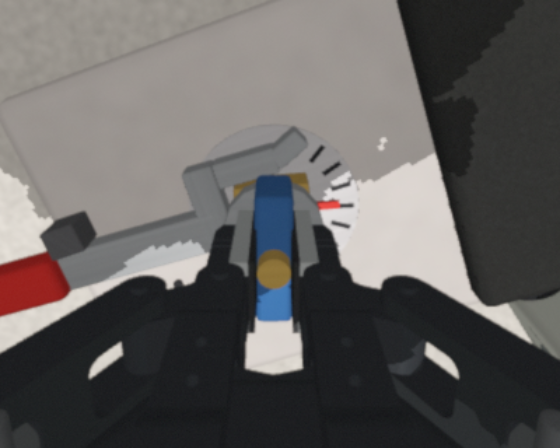

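```bash
P='from h import *
s=sense();print(s["ft_torque"].round(3),s["force"].round(1),np.degrees(2*np.arctan2(s["tool_rot"][1],s["tool_rot"][0])).round(2),s["tau"].round(2))'; python3 -m crank '[{"dp":[0,0,0],"angular":[0,0,-3]},{"dp":[0,0,0],"angular":[0,0,0]}]' >/dev/null; python3 -c "$P"; python3 -m crank '[{"dp":[0,0,0],"angular":[0,0,-2]},{"dp":[0,0,0],"angular":[0,0,0]}]' >/dev/null; python3 -c "$P";python3 -m crank '[{"dp":[0,0,0],"angular":[0,0,-2]},{"dp":[0,0,0],"angular":[0,0,0]}]'; python3 -c "$P"
```

```text
[0.844 0.035 0.002] [-0.2  4.6  5.7] 54.45 [ -2.59 -46.55 -11.41  -1.07   0.47   0.15]
[ 0.854 -0.005  0.045] [1.2 4.9 5.2] 52.47 [ -2.6  -46.55 -11.41  -1.06   0.48   0.12]
t: 19.9
tcp_pos: [0.5888, 0.3082, 0.092]
tool_rot: [0.905, 0.426, 0.001, -0.0]
force: [0.4, 4.3, 5.2]
finger_gap: 0.12
gripper_force: 61.6
[ 0.896  0.054 -0.05 ] [0.4 4.3 5.2] 50.47 [ -2.58 -46.56 -11.4   -1.05   0.48   0.12]
```

```bash
cat > ptr.py <<'E'
from m import *
d=snap("wrist");F=full(d);o=np.array([.5875,.3077])
for c,A,l in blobs(red(d,120,60),15):
    P=cast(d,np.argwhere(l)[:,::-1],.052)[:,:2]; v=P.mean(0)-o
    print(c.round(0),A,P.mean(0).round(4),"dist",np.linalg.norm(v).round(4),"ang",np.degrees(np.arctan2(v[1],v[0])).round(1))
s=sense();print(s["ft_torque"].round(3),np.degrees(2*np.arctan2(s["tool_rot"][1],s["tool_rot"][0])).round(2),s["tau"][5].round(3),s["q"][5].round(3))
E
python3 ptr.py; python3 -m crank '[{"dp":[0,0,0],"angular":[0,0,-2]},{"dp":[0,0,0],"angular":[0,0,0]}]'>/dev/null; python3 ptr.py;python3 -m crank '[{"dp":[0,0,0],"angular":[0,0,-2]},{"dp":[0,0,0],"angular":[0,0,0]}]'>/dev/null; python3 ptr.py
```

```text
[313. 242.] 82 [0.6065 0.2977] dist 0.0215 ang -27.9
[ 93. 326.] 2491 [0.4715 0.3385] dist 0.1201 ang 165.2
[0.829 0.016 0.045] 50.49 0.046 1.003
[313. 241.] 86 [0.6064 0.2976] dist 0.0214 ang -28.1
[ 95. 329.] 1994 [0.4717 0.3403] dist 0.1204 ang 164.3
[0.86  0.033 0.11 ] 48.5 0.105 1.038
[313. 240.] 86 [0.6061 0.2972] dist 0.0214 ang -29.5
[ 97. 331.] 1486 [0.4724 0.3423] dist 0.1202 ang 163.3
[ 0.881 -0.022  0.354] 46.58 0.4 1.072
```

```bash
python3 -m crank '[{"dp":[0,0,0],"angular":[0,0,3]},{"dp":[0,0,0],"angular":[0,0,3]},{"dp":[0,0,0],"angular":[0,0,0]}]'>/dev/null; python3 ptr.py; python3 -m crank '[{"dp":[0,0,0],"angular":[0,0,3]},{"dp":[0,0,0],"angular":[0,0,3]},{"dp":[0,0,0],"angular":[0,0,2]},{"dp":[0,0,0],"angular":[0,0,0]}]'>/dev/null; python3 ptr.py
```

```text
[313. 241.] 87 [0.6072 0.2988] dist 0.0216 ang -24.2
[ 92. 321.] 2733 [0.4722 0.3374] dist 0.119 ang 165.5
[0.899 0.04  0.096] 52.5 0.038 0.968
[313. 241.] 84 [0.608  0.3018] dist 0.0214 ang -15.9
[ 79. 298.] 2954 [0.4728 0.3372] dist 0.1184 ang 165.6
[0.926 0.04  0.07 ] 60.5 0.05 0.828
```

```bash
python3 -m crank '[{"dp":[0,0,0],"angular":[0,0,0]},{"dp":[0,0,0],"angular":[0,0,0]},{"dp":[0,0,0],"angular":[0,0,0]},{"dp":[0,0,0],"angular":[0,0,0]},{"dp":[0,0,0],"angular":[0,0,0]},{"dp":[0,0,0.3],"angular":[0,0,0]},{"dp":[0,0,1],"angular":[0,0,0]},{"dp":[0,0,1],"angular":[0,0,0]},{"dp":[0,0,1],"angular":[0,0,0]},{"dp":[0,0,0.7],"angular":[0,0,0]}]' 0 && python3 -m crank '[{"dp":[-0.35,0.08,0],"angular":[0,0,-8.3]},{"dp":[-0.35,0.08,0],"angular":[0,0,-8.3]},{"dp":[-0.35,0.08,0],"angular":[0,0,-8.3]},{"dp":[-0.35,0.08,0],"angular":[0,0,-8.3]},{"dp":[-0.35,0.08,0],"angular":[0,0,-8.3]},{"dp":[-0.35,0.08,0],"angular":[0,0,-8.3]},{"dp":[-0.35,0.08,0],"angular":[0,0,-8.3]},{"dp":[-0.35,0.08,0],"angular":[0,0,-8.3]},{"dp":[-0.35,0.08,0],"angular":[0,0,-8.3]},{"dp":[0,0,0],"angular":[0,0,0]},{"dp":[0,0,0],"angular":[0,0,0]},{"dp":[0,0,0],"angular":[0,0,0]}]'
python3 - <<'E'
from m import *
d=snap("wrist");pickle.dump(d,open("w9.pkl","wb"));F=full(d)
for c,a,l in blobs(red(d),15): P=cast(d,np.argwhere(l)[:,::-1],.066 if a>200 else .052);print("red",c.round(1),a,np.median(F[l],0).round(4),rect(P),axis(P))
for c,a,l in blobs(hsv(d,(105,120,40),(125,255,255)),100): print("blue",c.round(1),a,np.median(F[l],0).round(4),axis(F[l]))
E
```

```text
t: 22.25
tcp_pos: [0.5889, 0.3076, 0.2146]
tool_rot: [0.864, 0.503, 0.002, 0.0]
force: [-0.2, -0.3, -0.1]
finger_gap: 0.998
gripper_force: 0.0
t: 23.45
tcp_pos: [0.4944, 0.329, 0.2118]
tool_rot: [0.992, -0.124, 0.001, -0.0]
force: [-0.7, -0.2, 0.3]
finger_gap: 1.001
gripper_force: 0.0
red [268.5 212.7] 935 [0.4823 0.3373 0.065 ] (array([0.48187143, 0.33744958]), array([16.37775612, 46.45592117]), 74.12190246582031) (array([0.48237362, 0.33723524]), np.float64(-16.045078480208712), array([0.01630044, 0.04671058]))
blue [479.3 115.2] 15396 [0.5121 0.1142 0.0024] (array([0.50809736, 0.11496746]), np.float64(-3.074492435313441), array([0.09107141, 0.18731679]))
blue [270.6  77.6] 854 [0.5863 0.3092 0.093 ] (array([0.5868012 , 0.30788105]), np.float64(60.370604711876375), array([0.01259796, 0.04722526]))
```

```bash
python3 -m crank '[{"dp":[-0.24,0.15,-0.9],"angular":[0,0,-0.9]},{"dp":[-0.24,0.15,-0.9],"angular":[0,0,-0.9]},{"dp":[0,0,-0.9],"angular":[0,0,0]},{"dp":[0,0,-0.9],"angular":[0,0,0]},{"dp":[0,0,-0.8],"angular":[0,0,0]},{"dp":[0,0,-0.3],"angular":[0,0,0]},{"dp":[0,0,0],"angular":[0,0,0]},{"dp":[0,0,0],"angular":[0,0,0]}]' && python3 -m crank '[{"dp":[0,0,0],"angular":[0,0,0]},{"dp":[0,0,0],"angular":[0,0,0]},{"dp":[0,0,0],"angular":[0,0,0]},{"dp":[0,0,0],"angular":[0,0,0]},{"dp":[0,0,0],"angular":[0,0,0]},{"dp":[0,0,0],"angular":[0,0,0]},{"dp":[0,0,0],"angular":[0,0,0]},{"dp":[0,0,0],"angular":[0,0,0]}]' 1 80
```

```text
t: 24.3
tcp_pos: [0.4801, 0.3382, 0.0711]
tool_rot: [0.99, -0.14, 0.001, -0.0]
force: [-0.4, -0.5, 0.5]
finger_gap: 1.003
gripper_force: 0.0
t: 25.1
tcp_pos: [0.4794, 0.3381, 0.071]
tool_rot: [0.99, -0.14, 0.0, -0.0]
force: [-0.7, 0.3, 5.8]
finger_gap: 0.182
gripper_force: 79.3
```

```bash
python3 -m crank '[{"dp":[-0.189,0.049,0],"angular":[0,0,0]},{"dp":[-0.189,0.049,0],"angular":[0,0,0]},{"dp":[-0.189,0.049,0],"angular":[0,0,0]},{"dp":[-0.189,0.049,0],"angular":[0,0,0]},{"dp":[-0.189,0.049,0],"angular":[0,0,0]},{"dp":[-0.189,0.049,0],"angular":[0,0,0]},{"dp":[-0.189,0.049,0],"angular":[0,0,0]},{"dp":[0,0,0],"angular":[0,0,0]},{"dp":[0,0,0],"angular":[0,0,0]}]'
python3 - <<'E'
from m import *
s=sense();print(s["tcp_pos"],s["force"],s["ft_torque"],s["finger_gap"],s["gripper_force"])
d=snap("wrist");save(d,"w10",(100,0,460,270),2.2);pickle.dump(d,open("w10.pkl","wb"))
E
```

```text
t: 26.0
tcp_pos: [0.4378, 0.3484, 0.0703]
tool_rot: [0.99, -0.14, -0.001, 0.0]
force: [-1.1, 2.6, 4.7]
finger_gap: 0.184
gripper_force: 79.4
[0.4377962  0.34843598 0.07027005] [-1.07865445  2.60646216  4.73248866] [0.26649997 0.06846879 0.08097316] 0.18409387721324383 79.35364365577698
```

View pics/w10.png

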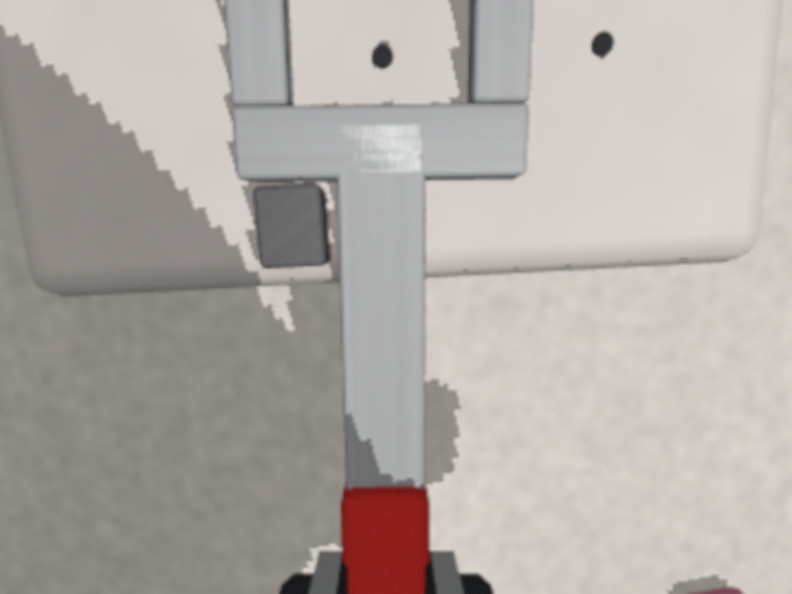

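```bash
python3 -m crank '[{"dp":[0,0,0.25],"angular":[0,0,0]},{"dp":[0,0,0.25],"angular":[0,0,0]}]' && python3 -m crank '[{"dp":[0,0,0.5],"angular":[0,0,0]},{"dp":[0,0,0.9],"angular":[0,0,0]},{"dp":[0,0,0.7],"angular":[0,0,0]},{"dp":[0.06,-0.985,0],"angular":[0,0,1.61]},{"dp":[0.06,-0.985,0],"angular":[0,0,1.61]},{"dp":[0.06,-0.985,0],"angular":[0,0,1.61]},{"dp":[0.06,-0.985,0],"angular":[0,0,1.61]},{"dp":[0.06,-0.985,0],"angular":[0,0,1.61]},{"dp":[0.06,-0.985,0],"angular":[0,0,1.61]},{"dp":[0.06,-0.985,0],"angular":[0,0,1.61]},{"dp":[0.06,-0.985,0],"angular":[0,0,1.61]},{"dp":[0,0,0],"angular":[0,0,0]},{"dp":[0,0,-0.9],"angular":[0,0,0]},{"dp":[0,0,-0.9],"angular":[0,0,0]},{"dp":[0,0,-0.9],"angular":[0,0,0]},{"dp":[0,0,0],"angular":[0,0,0]},{"dp":[0,0,0],"angular":[0,0,0]}]'
```

```text
t: 26.25
tcp_pos: [0.4384, 0.3475, 0.0849]
tool_rot: [0.99, -0.141, -0.001, 0.001]
force: [0.0, -0.9, -1.0]
finger_gap: 0.186
gripper_force: 78.6
t: 27.95
tcp_pos: [0.4535, 0.1122, 0.0674]
tool_rot: [1.0, -0.028, -0.001, -0.0]
force: [0.3, -0.3, -0.5]
finger_gap: 0.184
gripper_force: 78.6
```

```bash
python3 -m crank '[{"dp":[0,0,-0.7],"angular":[0,0,0]},{"dp":[0,0,-0.5],"angular":[0,0,0]},{"dp":[0,0,-0.22],"angular":[0,0,0]},{"dp":[0,0,0],"angular":[0,0,0]},{"dp":[0,0,0],"angular":[0,0,0]}]' && python3 -m crank '[{"dp":[0,0,0],"angular":[0,0,0]},{"dp":[0,0,0],"angular":[0,0,0]},{"dp":[0,0,0],"angular":[0,0,0]},{"dp":[0,0,0],"angular":[0,0,0]},{"dp":[0,0,0],"angular":[0,0,0]},{"dp":[0,0,0.5],"angular":[0,0,0]},{"dp":[0,0,1],"angular":[0,0,0]},{"dp":[0,0,1],"angular":[0,0,0]},{"dp":[0,0,1],"angular":[0,0,0]},{"dp":[0,0,1],"angular":[0,0,0]},{"dp":[0.9,0,1],"angular":[0,0,0.5]},{"dp":[0.9,0,0.5],"angular":[0,0,0.5]},{"dp":[0.9,0,0],"angular":[0,0,0.5]},{"dp":[0.9,0,0],"angular":[0,0,0.5]},{"dp":[0.9,0,0],"angular":[0,0,0.5]},{"dp":[0,0,0],"angular":[0,0,0]},{"dp":[0,0,0],"angular":[0,0,0]},{"dp":[0,0,0],"angular":[0,0,0]}]' 0
python3 - <<'E'
from m import *
d=snap("wrist");save(d,"w11",k=1.4);pickle.dump(d,open("w11.pkl","wb"));F=full(d)
print(sense()["tcp_pos"])
for nm,k in(("red",red(d)),("yel",hsv(d,(20,130,100),(35,255,255)))):
  for c,a,l in blobs(k,40): print(nm,c.round(1),a,np.median(F[l],0).round(4),axis(F[l]))
E
```

```text
t: 28.45
tcp_pos: [0.4545, 0.112, 0.0257]
tool_rot: [1.0, -0.028, 0.001, -0.0]
force: [-0.6, 0.5, -0.3]
finger_gap: 0.186
gripper_force: 78.6
t: 30.25
tcp_pos: [0.5872, 0.112, 0.2042]
tool_rot: [1.0, -0.007, -0.001, -0.0]
force: [-0.7, -0.4, -0.5]
finger_gap: 1.001
gripper_force: 0.0
[0.58730875 0.11198532 0.20443596]
red [190.1  42.8] 1049 [0.6943 0.1555 0.1398] (array([0.6945198 , 0.15545113]), np.float64(45.684975272395576), array([0.01449928, 0.02191784]))
red [ 56.4 176.6] 47 [0.6065 0.3013 0.0525] (array([0.60670745, 0.30134753]), np.float64(-17.2609082163189), array([0.00348193, 0.01191187]))
red [276.7 300.3] 563 [0.4586 0.1111 0.0179] (array([0.45851303, 0.11128192]), np.float64(-1.6676244869913441), array([0.01644744, 0.05567037]))
yel [309.3  89.8] 1169 [0.6726 0.0867 0.0921] (array([0.67257959, 0.08666454]), np.float64(-60.04089561408498), array([0.02247547, 0.02355527]))
yel [ 15.6 213.4] 144 [0.5879 0.3061 0.0986] (array([0.58848043, 0.30478002]), np.float64(-69.99248491713348), array([0.00787152, 0.06086197]))
```

View pics/w11.png

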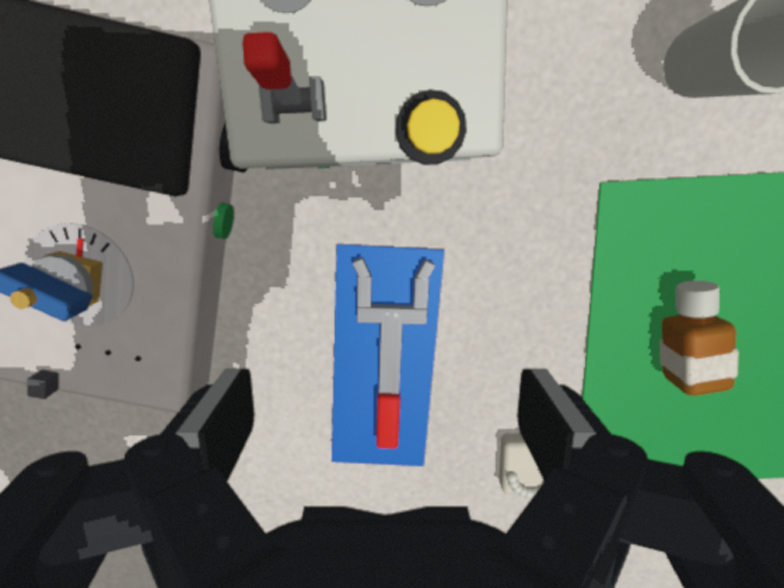

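```bash
python3 -m crank '[{"dp":[0.71,-0.21,0],"angular":[0,0,0]},{"dp":[0.71,-0.21,0],"angular":[0,0,0]},{"dp":[0.71,-0.21,0],"angular":[0,0,0]},{"dp":[0.71,-0.21,0],"angular":[0,0,0]},{"dp":[0,0,0],"angular":[0,0,0]},{"dp":[0,0,-0.9],"angular":[0,0,0]},{"dp":[0,0,-0.9],"angular":[0,0,0]},{"dp":[0,0,-0.9],"angular":[0,0,0]},{"dp":[0,0,-0.2],"angular":[0,0,0]},{"dp":[0,0,0],"angular":[0,0,0]},{"dp":[0,0,0],"angular":[0,0,0]}]' 1 40 && python3 -m crank '[{"dp":[0,0,-0.1],"angular":[0,0,0]},{"dp":[0,0,-0.1],"angular":[0,0,0]},{"dp":[0,0,-0.1],"angular":[0,0,0]},{"dp":[0,0,0],"angular":[0,0,0]}]'
```

```text
t: 31.4
tcp_pos: [0.6744, 0.0869, 0.1192]
tool_rot: [1.0, -0.007, 0.001, 0.0]
force: [-0.5, -0.3, 0.1]
finger_gap: 0.005
gripper_force: 0.0
t: 31.8
tcp_pos: [0.6744, 0.0867, 0.109]
tool_rot: [1.0, -0.007, 0.0, -0.0]
force: [-0.4, -0.3, 2.7]
finger_gap: 0.002
gripper_force: 0.8
```

```bash
python3 -m crank '[{"dp":[0,0,-0.1],"angular":[0,0,0]},{"dp":[0,0,-0.08],"angular":[0,0,0]},{"dp":[0,0,0],"angular":[0,0,0]}]'
python3 - <<'E'
from m import *
d=snap("scene");F=full(d)
for c,a,l in blobs(red(d),15): print(c.round(1),a,np.median(F[l],0).round(3))
E
```

```text
t: 32.1
tcp_pos: [0.6745, 0.0867, 0.1037]
tool_rot: [1.0, -0.007, 0.0, -0.0]
force: [0.6, -0.1, 4.7]
finger_gap: -0.0
gripper_force: 2.4
[390.9  52.3] 31 [0.144 0.671 0.125]
[317.2 195.4] 87 [0.462 0.109 0.019]
[388. 217.] 30 [0.681 0.156 0.128]
```

```bash
python3 -m crank '[{"dp":[0,0,-0.07],"angular":[0,0,0]},{"dp":[0,0,0],"angular":[0,0,0]},{"dp":[0,0,0],"angular":[0,0,0]},{"dp":[0,0,0],"angular":[0,0,0]}]'
python3 - <<'E'
from m import *
d=snap("scene");F=full(d)
for c,a,l in blobs(red(d),15): print(c.round(1),a,np.median(F[l],0).round(3))
E
```

```text
t: 32.55
tcp_pos: [0.6745, 0.0867, 0.103]
tool_rot: [1.0, -0.007, 0.001, 0.0]
force: [-1.5, 0.1, 10.9]
finger_gap: 0.001
gripper_force: 5.0
[390.9  52.3] 31 [0.143 0.672 0.127]
[317.2 195.4] 87 [0.462 0.109 0.019]
```

```bash
python3 -m crank '[{"dp":[0,0,0.8],"angular":[0,0,0]},{"dp":[0,0,0.9],"angular":[0,0,0]},{"dp":[-0.4,0.2,0.9],"angular":[0,0,0]},{"dp":[-0.8,0.5,0.6],"angular":[0,0,0]},{"dp":[-0.6,0.6,0],"angular":[0,0,0]},{"dp":[0,0.5,0],"angular":[0,0,0]},{"dp":[0,0,0],"angular":[0,0,0]},{"dp":[0,0,0],"angular":[0,0,0]},{"dp":[0,0,0],"angular":[0,0,0]}]' 0.6
python3 - <<'E'
from m import *
d=snap("wrist");pickle.dump(d,open("w12.pkl","wb"));F=full(d);save(d,"w12",(100,0,420,260),2.4)
print(sense()["tcp_pos"])
for nm,k in(("red",red(d)),("yel",hsv(d,(20,130,100),(35,255,255)))):
  for c,a,l in blobs(k,40): P=F[l];print(nm,c.round(1),a,np.median(P,0).round(4),axis(P),np.percentile(P,[3,97],0).round(4).tolist())
E
```

```text
t: 33.5
tcp_pos: [0.6209, 0.14, 0.1965]
tool_rot: [1.0, -0.007, -0.0, 0.0]
force: [-0.2, -0.9, -0.4]
finger_gap: 0.402
gripper_force: 0.0
[0.62080295 0.13988809 0.1965637 ]
red [252.  186.1] 615 [0.643  0.1552 0.1014] (array([0.64335136, 0.15514149]), np.float64(-6.987749101953319), array([0.01318497, 0.02884861])) [[0.6319, 0.1493, 0.0979], [0.6539, 0.161, 0.1046]]
red [ 90.5 216.1] 41 [0.6068 0.3015 0.0523] (array([0.6067466 , 0.30158379]), np.float64(-15.985449117272351), array([0.00288876, 0.01176769])) [[0.6013, 0.2992, 0.0516], [0.6119, 0.3034, 0.0532]]
red [301.8 330.5] 568 [0.4589 0.1118 0.0179] (array([0.45933904, 0.11199502]), np.float64(2.3526169141637348), array([0.01772308, 0.06746838])) [[0.4357, 0.1038, 0.0142], [0.4796, 0.12, 0.0194]]
yel [349.  139.5] 1114 [0.6731 0.087  0.092 ] (array([0.67299069, 0.08707381]), np.float64(60.576286877172755), array([0.02239773, 0.02505375])) [[0.6614, 0.0759, 0.0863], [0.6842, 0.0982, 0.0934]]
yel [ 90.9 225.5] 108 [0.5993 0.2967 0.0574] (array([0.59994078, 0.29943007]), np.float64(72.27786107543128), array([0.00212946, 0.02938434])) [[0.5959, 0.2903, 0.0526], [0.6046, 0.3138, 0.0636]]
yel [ 54.7 258. ] 127 [0.5889 0.3064 0.0989] (array([0.58959643, 0.305174  ]), np.float64(-57.9600950641673), array([0.0076438 , 0.06137221])) [[0.5845, 0.3027, 0.0958], [0.5925, 0.3108, 0.1001]]
```

View pics/w12.png

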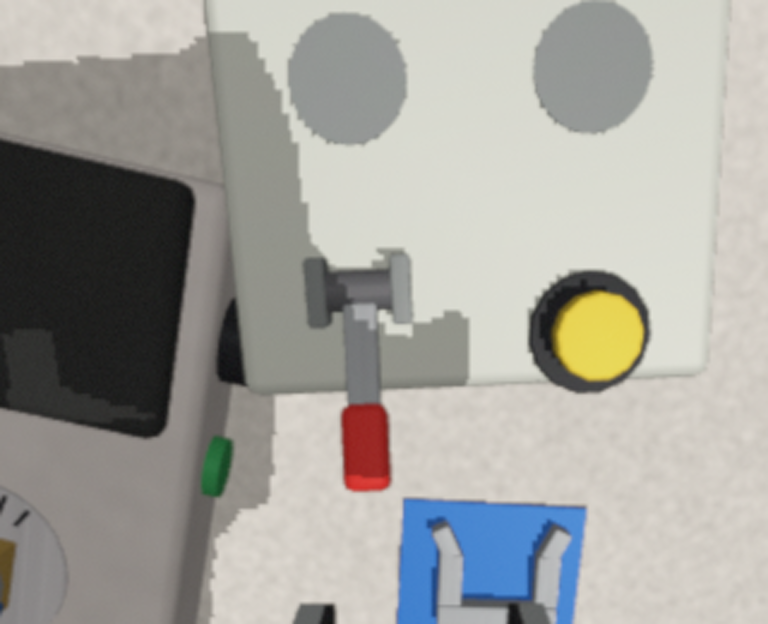

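```bash
python3 -m crank '[{"dp":[0.32,0.26,-0.4],"angular":[0,0,0]},{"dp":[0.32,0.26,-0.8],"angular":[0,0,0]},{"dp":[0,0,-0.9],"angular":[0,0,0]},{"dp":[0,0,-0.8],"angular":[0,0,0]},{"dp":[0,0,-0.35],"angular":[0,0,0]},{"dp":[0,0,0],"angular":[0,0,0]},{"dp":[0,0,0],"angular":[0,0,0]}]' 0.6 && python3 -m crank '[{"dp":[0,0,0],"angular":[0,0,0]},{"dp":[0,0,0],"angular":[0,0,0]},{"dp":[0,0,0],"angular":[0,0,0]},{"dp":[0,0,0],"angular":[0,0,0]},{"dp":[0,0,0],"angular":[0,0,0]}]' 1 20
```

```text
t: 34.25
tcp_pos: [0.6401, 0.1563, 0.1]
tool_rot: [1.0, -0.007, 0.001, -0.0]
force: [0.9, -0.7, -0.6]
finger_gap: 0.4
gripper_force: 0.0
t: 34.75
tcp_pos: [0.6404, 0.1563, 0.1013]
tool_rot: [1.0, -0.006, 0.002, -0.0]
force: [0.6, 0.1, 6.0]
finger_gap: 0.164
gripper_force: 22.4
```

```bash
python3 -m crank '[{"dp":[0.15,0,0.36],"angular":[0,0,0]},{"dp":[0.24,0,0.31],"angular":[0,0,0]},{"dp":[0.3,0,0.25],"angular":[0,0,0]},{"dp":[0,0,0],"angular":[0,0,0]}]' && python3 -m crank '[{"dp":[0.36,0,0.16],"angular":[0,0,0]},{"dp":[0.39,0,0.07],"angular":[0,0,0]},{"dp":[0.35,0,-0.02],"angular":[0,0,0]},{"dp":[0,0,0],"angular":[0,0,0]},{"dp":[0,0,0],"angular":[0,0,0]}]'
```

```text
t: 35.15
tcp_pos: [0.6606, 0.1567, 0.1286]
tool_rot: [1.0, -0.007, -0.0, -0.0]
force: [-2.9, 1.9, 2.2]
finger_gap: 0.163
gripper_force: 19.8
t: 35.65
tcp_pos: [0.6937, 0.1573, 0.1349]
tool_rot: [1.0, -0.007, 0.001, -0.001]
force: [-1.3, 4.6, 6.0]
finger_gap: 0.163
gripper_force: 19.8
```

Push a little further back, release, rise, and look while turning to the bottles.

```bash
python3 -m crank '[{"dp":[0.06,0,-0.02],"angular":[0,0,0]},{"dp":[0,0,0],"angular":[0,0,0]}]' && python3 -m crank '[{"dp":[0,0,0],"angular":[0,0,0]},{"dp":[0,0,0],"angular":[0,0,0]},{"dp":[0,0,0],"angular":[0,0,0]},{"dp":[0,0,0],"angular":[0,0,0]},{"dp":[0,0,0.8],"angular":[0,0,0]},{"dp":[0,0,1],"angular":[0,0,0]},{"dp":[0,0,1],"angular":[0,0,0]},{"dp":[0,0,1],"angular":[0,0,0]},{"dp":[-0.8,-0.3,0],"angular":[0,0,0]},{"dp":[-0.8,-1,0],"angular":[0,0,0]},{"dp":[-0.3,-1,0],"angular":[0,0,0]},{"dp":[0,0,0],"angular":[0,0,0]},{"dp":[0,0,0],"angular":[0,0,0]},{"dp":[0,0,0],"angular":[0,0,0]}]' 0.6
python3 - <<'E'
from m import *
d=snap("wrist");pickle.dump(d,open("w13.pkl","wb"));F=full(d)
print(sense()["tcp_pos"])
for c,a,l in blobs(red(d),40): P=F[l];print("red",c.round(1),a,np.median(P,0).round(4),np.percentile(P,[3,97],0).round(4).tolist())
for c,a,l in blobs(hsv(d,(8,120,40),(19,255,255)),60): P=F[l];print("amber",c.round(1),a,np.median(P,0).round(4),axis(P))
E
```

```text
t: 35.85
tcp_pos: [0.6948, 0.1573, 0.1347]
tool_rot: [1.0, -0.007, 0.001, -0.001]
force: [-3.8, 4.0, 7.7]
finger_gap: 0.158
gripper_force: 19.9
t: 37.25
tcp_pos: [0.6384, 0.0878, 0.2471]
tool_rot: [1.0, -0.007, 0.0, -0.0]
force: [-0.9, 0.0, -0.6]
finger_gap: 0.401
gripper_force: 0.0
[0.63831567 0.08802268 0.24697228]
red [197.6 193.5] 435 [0.643  0.1542 0.1012] [[0.6321, 0.1484, 0.0971], [0.6535, 0.1609, 0.1044]]
red [258.1 317.1] 418 [0.4586 0.1113 0.0179] [[0.4359, 0.1036, 0.0154], [0.4794, 0.1193, 0.0192]]
amber [446.7 267.2] 828 [ 0.5346 -0.1093  0.0364] (array([ 0.53511451, -0.10945708]), np.float64(50.64655137821943), array([0.03107694, 0.0884493 ]))
amber [553.2 264.3] 244 [ 0.5277 -0.2485  0.0169] (array([ 0.53007965, -0.24474357]), np.float64(61.1908635222784), array([0.01983111, 0.14617202]))
amber [547.  292.6] 182 [ 0.494  -0.2424  0.0257] (array([ 0.49498883, -0.24091993]), np.float64(56.49041583068764), array([0.00750544, 0.10145733]))
amber [450.9 297.1] 184 [ 0.4959 -0.1196  0.0378] (array([ 0.49602823, -0.1196048 ]), np.float64(-80.40818447716003), array([0.0087181 , 0.03448901]))
```

```bash
python3 -m crank '[{"dp":[0.03,0.75,0],"angular":[0,0,0]},{"dp":[0.03,0.75,-0.3],"angular":[0,0,0]},{"dp":[0,0.74,-0.6],"angular":[0,0,0]},{"dp":[0,0,-0.9],"angular":[0,0,0]},{"dp":[0,0,-0.9],"angular":[0,0,0]},{"dp":[0,0,-0.9],"angular":[0,0,0]},{"dp":[0,0,-0.9],"angular":[0,0,0]},{"dp":[0,0,-0.45],"angular":[0,0,0]},{"dp":[0,0,0],"angular":[0,0,0]},{"dp":[0,0,0],"angular":[0,0,0]}]' 0.6 && python3 -m crank '[{"dp":[0,0,0],"angular":[0,0,0]},{"dp":[0,0,0],"angular":[0,0,0]},{"dp":[0,0,0],"angular":[0,0,0]},{"dp":[0,0,0],"angular":[0,0,0]},{"dp":[0,0,0],"angular":[0,0,0]}]' 1 25 && python3 -m crank '[{"dp":[0.15,0,0.36],"angular":[0,0,0]},{"dp":[0.24,0,0.31],"angular":[0,0,0]},{"dp":[0.3,0,0.25],"angular":[0,0,0]},{"dp":[0.36,0,0.14],"angular":[0,0,0]},{"dp":[0.39,0,0.04],"angular":[0,0,0]},{"dp":[0.35,0,-0.05],"angular":[0,0,0]},{"dp":[0,0,0],"angular":[0,0,0]},{"dp":[0,0,0],"angular":[0,0,0]}]'
python3 - <<'E'
from m import *
d=snap("wrist");e=snap("scene");s=sense();print(s["tcp_pos"],s["force"])
a=d["image"][130:420,120:440];b=cv2.resize(e["image"][190:290,330:440],(319,290),interpolation=cv2.INTER_CUBIC)
cv2.imwrite("pics/w14.png",np.hstack([a,b]))
E
```

```text
t: 38.3
tcp_pos: [0.6403, 0.155, 0.0991]
tool_rot: [1.0, -0.006, 0.001, -0.0]
force: [-0.4, 0.3, 0.9]
finger_gap: 0.403
gripper_force: 0.0
t: 38.8
tcp_pos: [0.6408, 0.156, 0.1004]
tool_rot: [1.0, -0.006, 0.002, -0.001]
force: [0.6, 4.6, 1.8]
finger_gap: 0.161
gripper_force: 24.8
t: 39.6
tcp_pos: [0.693, 0.1571, 0.1325]
tool_rot: [1.0, -0.007, 0.0, -0.002]
force: [-2.2, 6.3, 4.6]
finger_gap: 0.155
gripper_force: 24.4
[0.69296171 0.15711814 0.13247444] [-2.57992192  6.31156964  5.21898885]
```

View pics/w14.png

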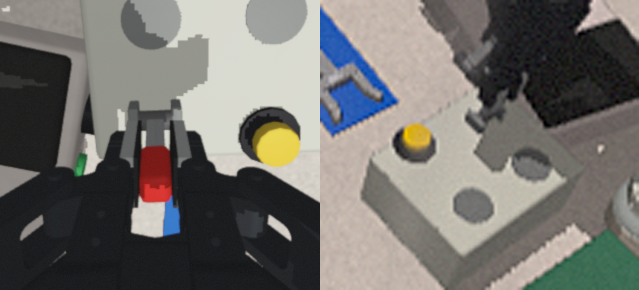

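Run:
```python
from m import *
d=snap("wrist");F=full(d)
for c,a,l in blobs(red(d),100)[:1]: P=F[l];print(c,a,np.median(P,0).round(4),np.percentile(P,[3,97],0).round(4).tolist())
# hinge in earlier picture w12: bar middle at crop (363,290)
e=pickle.load(open("w12.pkl","rb"));u=np.array([[363,290],[362,310]])/2.4+[100,0];print(cast(e,u,.086)); G=full(e);print(G[115:125,246:256].reshape(-1,3).mean(0))
```

```text
[275.01492537 304.38268657] 1675 [0.6871 0.1568 0.1396] [[0.6763, 0.1505, 0.1215], [0.6896, 0.1632, 0.1429]]
[[0.68646193 0.15529018 0.086     ]
 [0.68075142 0.15578855 0.086     ]]
[0.68741689 0.15565524 0.08780424]
```

```bash
python3 -m crank '[{"dp":[0.2,0,0],"angular":[0,0,0]},{"dp":[0.2,0,-0.02],"angular":[0,0,0]},{"dp":[0.1,0,-0.02],"angular":[0,0,0]},{"dp":[0,0,0],"angular":[0,0,0]},{"dp":[0,0,0],"angular":[0,0,0]}]'
python3 - <<'E'
from m import *
d=snap("wrist");F=full(d);s=sense();print(s["tcp_pos"],s["force"])
for c,a,l in blobs(red(d),100)[:1]: P=F[l];print(c,a,np.median(P,0).round(4),np.percentile(P,[3,97],0).round(4).tolist())
E
```

```text
t: 40.25
tcp_pos: [0.7066, 0.1574, 0.13]
tool_rot: [1.0, -0.007, -0.001, -0.002]
force: [-2.9, 8.9, 3.2]
finger_gap: 0.156
gripper_force: 24.2
[0.70659415 0.15738946 0.12999408] [-3.20197443  8.378977    2.48036382]
[274.9743083  312.07444005] 1518 [0.6987 0.1572 0.1402] [[0.6898, 0.1509, 0.1211], [0.7012, 0.1635, 0.1426]]
```

```bash
python3 -m crank '[{"dp":[0,0,0],"angular":[0,0,0]},{"dp":[0,0,0],"angular":[0,0,0]},{"dp":[0,0,0],"angular":[0,0,0]},{"dp":[0,0,0],"angular":[0,0,0]},{"dp":[0,0,0.5],"angular":[0,0,0]},{"dp":[0,0,1],"angular":[0,0,0]},{"dp":[0,0,1],"angular":[0,0,0]},{"dp":[0,0,1],"angular":[0,0,0]},{"dp":[0,0,0.5],"angular":[0,0,0]},{"dp":[-0.9,-0.3,0],"angular":[0,0,0]},{"dp":[-0.9,-1,0],"angular":[0,0,0]},{"dp":[-0.5,-1,0],"angular":[0,0,0]},{"dp":[0,0,0],"angular":[0,0,0]},{"dp":[0,0,0],"angular":[0,0,0]},{"dp":[0,0,0],"angular":[0,0,0]}]' 0.6
python3 - <<'E'
from m import *
for n in("wrist","scene"):
  d=snap(n);F=full(d)
  for c,a,l in blobs(red(d),25): P=F[l];print(n,"red",c.round(1),a,np.median(P,0).round(4),np.percentile(P,[3,97],0).round(4).tolist())
E
```

```text
t: 41.8
tcp_pos: [0.6399, 0.0859, 0.2491]
tool_rot: [1.0, -0.007, 0.0, -0.0]
force: [-0.0, 0.3, -0.2]
finger_gap: 0.4
gripper_force: 0.0
wrist red [177.2 134.9] 477 [0.6968 0.154  0.14  ] [[0.689, 0.1498, 0.1238], [0.7036, 0.1621, 0.1424]]
wrist red [ 70.1 218.6] 29 [0.6065 0.3014 0.0525] [[0.6017, 0.2997, 0.051], [0.6119, 0.3035, 0.0533]]
wrist red [257.  317.4] 412 [0.4591 0.111  0.0179] [[0.4359, 0.1032, 0.0161], [0.4797, 0.119, 0.0193]]
scene red [317.1 195.4] 85 [0.461  0.1094 0.0182] [[0.4398, 0.1031, 0.0098], [0.4808, 0.1182, 0.0237]]
scene red [393.6 221.3] 46 [0.7012 0.1533 0.139 ] [[0.6956, 0.1504, 0.1212], [0.7064, 0.1627, 0.1441]]
```

```bash
python3 -m crank '[{"dp":[-0.1,-0.93,0],"angular":[0,0,0.1]},{"dp":[-0.1,-0.93,0],"angular":[0,0,0.1]},{"dp":[-0.1,-0.93,0],"angular":[0,0,0.1]},{"dp":[-0.1,-0.93,0],"angular":[0,0,0.1]},{"dp":[-0.1,-0.93,0],"angular":[0,0,0.1]},{"dp":[-0.1,-0.93,0],"angular":[0,0,0.1]},{"dp":[-0.1,-0.93,0],"angular":[0,0,0.1]},{"dp":[-0.1,-0.93,0],"angular":[0,0,0.1]},{"dp":[-0.1,-0.93,0],"angular":[0,0,0]},{"dp":[-0.1,-0.93,0],"angular":[0,0,0]},{"dp":[0,0,0],"angular":[0,0,0]},{"dp":[0,0,0],"angular":[0,0,0]},{"dp":[0,0,0],"angular":[0,0,0]}]' 0
cat > bot.py <<'E'
from m import *
d=snap("wrist");F=full(d);s=sense();print("tcp",s["tcp_pos"].round(4),"q",s["q"].round(3))
m=zmask(d,F,.012,.09,(.37,.66,-.46,-.03))
m=cv2.morphologyEx(m,cv2.MORPH_OPEN,np.ones((5,5)))
for c,a,l in blobs(m,150):
    P=F[l];b=P[(P[:,2]>.033)]
    H=cv2.cvtColor(d["image"],cv2.COLOR_BGR2HSV)[l];am=P[(H[:,0]>7)&(H[:,0]<20)&(H[:,1]>110)]
    print("blob",c.round(0),a,"zmed,max",np.median(P[:,2]).round(4),P[:,2].max().round(4),"all",rect(P),"axis",axis(P),"body",rect(b) if len(b)>30 else None, "amber mid",am.mean(0).round(4) if len(am) else None, am[:,2].max().round(4) if len(am) else None)
E
python3 bot.py
```

```text
t: 43.2
tcp_pos: [0.6095, -0.1922, 0.2487]
tool_rot: [1.0, 0.001, -0.0, -0.0]
force: [0.3, -0.2, -0.0]
finger_gap: 1.002
gripper_force: 0.0
tcp [ 0.6096 -0.1921  0.2487] q [-0.48   0.547  1.394  0.     1.201  1.088]
blob [212. 249.] 2036 zmed,max 0.0368 0.04 all (array([ 0.52963245, -0.11807844]), array([78.83099365, 36.24729538]), 10.659193992614746) axis (array([ 0.52954878, -0.1205574 ]), np.float64(12.26530338758823), array([0.03446547, 0.07522883])) body (array([ 0.52874371, -0.11824061]), array([76.89958954, 36.05456161]), 10.263542175292969) amber mid [ 0.5274 -0.121   0.0347] 0.0396
blob [336. 254.] 2039 zmed,max 0.0368 0.0409 all (array([ 0.52341614, -0.26571155]), array([36.27213287, 79.037117  ]), 78.70323944091797) axis (array([ 0.52407398, -0.26329285]), np.float64(-12.85292922061481), array([0.03459607, 0.07584877])) body (array([ 0.5225799 , -0.26548804]), array([36.11556244, 76.43933868]), 79.29063415527344) amber mid [ 0.5212 -0.2619  0.0346] 0.0408
```

```bash
python3 -m crank '[{"dp":[-0.78,0.84,0],"angular":[0,0,3.5]},{"dp":[-0.78,0.84,-0.5],"angular":[0,0,3.5]},{"dp":[-0.78,0.85,-1],"angular":[0,0,3.5]},{"dp":[0,0,-1],"angular":[0,0,0]},{"dp":[0,0,-1],"angular":[0,0,0]},{"dp":[0,0,-1],"angular":[0,0,0]},{"dp":[0,0,-1],"angular":[0,0,0]},{"dp":[0,0,-1],"angular":[0,0,0]},{"dp":[0,0,-0.6],"angular":[0,0,0]},{"dp":[0,0,-0.35],"angular":[0,0,0]},{"dp":[0,0,0],"angular":[0,0,0]},{"dp":[0,0,0],"angular":[0,0,0]}]' 0 && python3 -m crank '[{"dp":[0,0,0],"angular":[0,0,0]},{"dp":[0,0,0],"angular":[0,0,0]},{"dp":[0,0,0],"angular":[0,0,0]},{"dp":[0,0,0],"angular":[0,0,0]},{"dp":[0,0,0],"angular":[0,0,0]},{"dp":[0,0,0],"angular":[0,0,0]}]' 1 50
```

```text
t: 44.45
tcp_pos: [0.5397, -0.1174, 0.026]
tool_rot: [0.996, 0.092, 0.0, 0.0]
force: [0.3, -0.7, 0.3]
finger_gap: 0.999
gripper_force: 0.0
t: 45.05
tcp_pos: [0.5395, -0.1178, 0.0263]
tool_rot: [0.996, 0.092, 0.001, 0.0]
force: [0.4, 1.0, 5.5]
finger_gap: 0.417
gripper_force: 50.1
```

```bash
python3 -m crank '[{"dp":[0,0,0.6],"angular":[0,0,0]},{"dp":[0,0,0.9],"angular":[0,0,0]},{"dp":[0,0,0.9],"angular":[0,0,0]},{"dp":[0,0,0.9],"angular":[0,0,0]},{"dp":[0,0,0.9],"angular":[0,0,0]},{"dp":[0.1,0,0],"angular":[1.49,-8.04,0]},{"dp":[0.1,0,0],"angular":[1.49,-8.04,0]},{"dp":[0.1,0,0],"angular":[1.49,-8.04,0]},{"dp":[0.1,0,0],"angular":[1.49,-8.04,0]},{"dp":[0.1,0,0],"angular":[1.49,-8.04,0]},{"dp":[0.1,0,0],"angular":[1.49,-8.04,0]},{"dp":[0.1,0,0],"angular":[1.49,-8.04,0]},{"dp":[0.1,0,0],"angular":[1.49,-8.04,0]},{"dp":[0.1,0,0],"angular":[1.49,-8.04,0]},{"dp":[0.1,0,0],"angular":[1.49,-8.04,0]},{"dp":[0.1,0,0],"angular":[1.49,-8.04,0]},{"dp":[0,0,0],"angular":[0,0,0]},{"dp":[0,0,0],"angular":[0,0,0]}]'
python3 - <<'E'
from m import *
s=sense();r=R.from_quat(s["tool_rot"]).as_matrix();print(s["q"].round(3));print(r.round(3))
E
```

```text
t: 46.85
tcp_pos: [0.5595, -0.0898, 0.1437]
tool_rot: [0.864, 0.107, 0.484, -0.094]
force: [0.9, 0.2, -1.0]
finger_gap: 0.409
gripper_force: 50.0
[-0.764  0.783  2.228  1.987  0.973 -1.362]
[[ 0.509  0.275  0.815]
 [ 0.094 -0.96   0.266]
 [ 0.855 -0.059 -0.515]]
```

```bash
cat > res.py <<'E'
from m import *
import sys
yaw=np.radians(float(sys.argv[1]));c,s_=np.cos(yaw),np.sin(yaw)
D=np.array([[0,s_,c],[0,-c,s_],[1,0,0]]);s=sense();C=R.from_quat(s["tool_rot"]).as_matrix()
print("tcp",s["tcp_pos"].round(4),"q",s["q"].round(3),"rotvec deg",np.degrees(R.from_matrix(D@C.T).as_rotvec()).round(1),"gap",s["finger_gap"].round(3),"F",s["force"].round(1))
E
python3 -m crank '[{"dp":[0,0,0],"angular":[0,0,0]},{"dp":[0,0,0],"angular":[0,0,0]}]' >/dev/null; for y in 0 10 18 30; do python3 res.py $y;done
```

```text
Traceback (most recent call last):
  File "res.py", line 5, in <module>
    print("tcp",s["tcp_pos"].round(4),"q",s["q"].round(3),"rotvec deg",np.degrees(R.from_matrix(D@C.T).as_rotvec()).round(1),"gap",s["finger_gap"].round(3),"F",s["force"].round(1))
                                                                                                                                   ^^^^^^^^^^^^^^^^^^^^^
AttributeError: 'float' object has no attribute 'round'
Traceback (most recent call last):
  File "res.py", line 5, in <module>
    print("tcp",s["tcp_pos"].round(4),"q",s["q"].round(3),"rotvec deg",np.degrees(R.from_matrix(D@C.T).as_rotvec()).round(1),"gap",s["finger_gap"].round(3),"F",s["force"].round(1))
                                                                                                                                   ^^^^^^^^^^^^^^^^^^^^^
AttributeError: 'float' object has no attribute 'round'
Traceback (most recent call last):
  File "res.py", line 5, in <module>
    print("tcp",s["tcp_pos"].round(4),"q",s["q"].round(3),"rotvec deg",np.degrees(R.from_matrix(D@C.T).as_rotvec()).round(1),"gap",s["finger_gap"].round(3),"F",s["force"].round(1))
                                                                                                                                   ^^^^^^^^^^^^^^^^^^^^^
AttributeError: 'float' object has no attribute 'round'
Traceback (most recent call last):
  File "res.py", line 5, in <module>
    print("tcp",s["tcp_pos"].round(4),"q",s["q"].round(3),"rotvec deg",np.degrees(R.from_matrix(D@C.T).as_rotvec()).round(1),"gap",s["finger_gap"].round(3),"F",s["force"].round(1))
                                                                                                                                   ^^^^^^^^^^^^^^^^^^^^^
AttributeError: 'float' object has no attribute 'round'
```

```bash
sed -i 's/s\["finger_gap"\].round(3)/round(float(s["finger_gap"]),3)/' res.py; for y in 0 10 18 30; do python3 res.py $y;done
```

```text
tcp [ 0.5607 -0.0896  0.1466] q [-0.763  0.778  2.227  1.988  0.975 -1.365] rotvec deg [  1.4 -30.9 -16.6] gap 0.414 F [-0.3  0.4 -0.3]
tcp [ 0.5607 -0.0896  0.1466] q [-0.763  0.778  2.227  1.988  0.975 -1.365] rotvec deg [  4.1 -30.6  -6.8] gap 0.414 F [-0.3  0.4 -0.3]
tcp [ 0.5607 -0.0896  0.1466] q [-0.763  0.778  2.227  1.988  0.975 -1.365] rotvec deg [  6.2 -30.2   1. ] gap 0.414 F [-0.3  0.4 -0.3]
tcp [ 0.5607 -0.0896  0.1466] q [-0.763  0.778  2.227  1.988  0.975 -1.365] rotvec deg [  9.4 -29.5  12.7] gap 0.414 F [-0.3  0.4 -0.3]
```

```bash
python3 -m crank '[{"dp":[0.2,-0.2,0],"angular":[1.2,-6,0]},{"dp":[0.2,-0.2,0],"angular":[1.2,-6,0]},{"dp":[0.2,-0.2,0],"angular":[1.2,-6,0]},{"dp":[0.2,-0.2,0],"angular":[1.2,-6,0]},{"dp":[0.2,-0.2,0],"angular":[1.2,-6,0]},{"dp":[0,0,0],"angular":[0,0,0]},{"dp":[0,0,0],"angular":[0,0,0]},{"dp":[0,0,0],"angular":[0,0,0]}]'; for y in 0 10 18;do python3 res.py $y;done
```

```text
t: 47.85
tcp_pos: [0.59, -0.1188, 0.1465]
tool_rot: [0.702, 0.104, 0.697, -0.106]
force: [-0.2, 0.4, -1.0]
finger_gap: 0.411
gripper_force: 50.0
tcp [ 0.59   -0.1188  0.1465] q [-0.854  1.142  2.149  1.986  1.625 -1.703] rotvec deg [ -0.2  -0.4 -17.1] gap 0.411 F [-0.2  0.4 -1. ]
tcp [ 0.59   -0.1188  0.1465] q [-0.854  1.142  2.149  1.986  1.625 -1.703] rotvec deg [-0.2 -0.4 -7.1] gap 0.411 F [-0.2  0.4 -1. ]
tcp [ 0.59   -0.1188  0.1465] q [-0.854  1.142  2.149  1.986  1.625 -1.703] rotvec deg [-0.1 -0.4  0.9] gap 0.411 F [-0.2  0.4 -1. ]
```

```bash
python3 -m crank '[{"dp":[0,0,0],"angular":[-2.2,7.15,0]},{"dp":[0,0,0],"angular":[-2.2,7.15,0]},{"dp":[0,0,-0.4],"angular":[0,0,0]},{"dp":[0,0,-0.5],"angular":[0,0,0]},{"dp":[0,0,-0.5],"angular":[0,0,0]},{"dp":[0,0,-0.5],"angular":[0,0,0]},{"dp":[0,0,-0.3],"angular":[0,0,0]},{"dp":[0,0,0],"angular":[0,0,0]},{"dp":[0,0,0],"angular":[0,0,0]},{"dp":[0,0,0],"angular":[0,0,0]}]'; python3 res.py 17
python3 - <<'E'
from m import *
d=snap("wrist");F=full(d)
s=sense();C=R.from_quat(s["tool_rot"]).as_matrix();print(C.round(3))
H=cv2.cvtColor(d["image"],cv2.COLOR_BGR2HSV);m=cv2.inRange(H,(8,110,40),(20,255,255))
for c,a,l in blobs(m,60): P=(F[l]-s["tcp_pos"])@C;print(c.round(0),a,"tool frame",np.median(P,0).round(4),np.percentile(P,[2,98],0).round(4).tolist(), "world z",np.percentile(F[l][:,2],[2,98]).round(4))
E
```

```text
t: 48.85
tcp_pos: [0.59, -0.1195, 0.0799]
tool_rot: [0.786, 0.116, 0.6, -0.091]
force: [-0.8, 1.2, -1.2]
finger_gap: 0.412
gripper_force: 50.0
tcp [ 0.59   -0.1195  0.0799] q [-0.83   1.123  2.137  2.04   1.357 -1.675] rotvec deg [  4.2 -14.7   0. ] gap 0.412 F [-0.8  1.2 -1.2]
[[ 0.253  0.292  0.923]
 [ 0.073 -0.957  0.282]
 [ 0.965 -0.004 -0.263]]
[275. 303.] 5630 tool frame [-0.0022 -0.0001 -0.0125] [[-0.0176, -0.0169, -0.0147], [0.0069, 0.0164, 0.0092]] world z [0.0664 0.0876]
```

```bash
python3 -m crank '[{"dp":[0,0,-0.35],"angular":[0,0,0]},{"dp":[0,0,-0.3],"angular":[0,0,0]},{"dp":[0,0,0],"angular":[0,0,0]},{"dp":[0,0,0],"angular":[0,0,0]}]'; python3 res.py 17; python3 -m crank '[{"dp":[0,0,-0.07],"angular":[0,0,0]},{"dp":[0,0,0],"angular":[0,0,0]},{"dp":[0,0,0],"angular":[0,0,0]}]'; python3 res.py 17
```

```text
t: 49.3
tcp_pos: [0.5899, -0.1195, 0.0587]
tool_rot: [0.787, 0.115, 0.6, -0.092]
force: [0.3, 0.4, -0.9]
finger_gap: 0.414
gripper_force: 50.0
tcp [ 0.5899 -0.1195  0.0587] q [-0.83   1.171  2.12   2.046  1.37  -1.702] rotvec deg [  4.1 -14.7   0. ] gap 0.414 F [ 0.3  0.4 -0.9]
t: 49.6
tcp_pos: [0.59, -0.1195, 0.0577]
tool_rot: [0.786, 0.116, 0.6, -0.091]
force: [-0.5, 0.7, 1.3]
finger_gap: 0.414
gripper_force: 50.0
tcp [ 0.59   -0.1195  0.0577] q [-0.83   1.174  2.119  2.046  1.372 -1.705] rotvec deg [  4.2 -14.7   0. ] gap 0.414 F [-0.5  0.7  1.3]
```

```bash
python3 -m crank '[{"dp":[0,0,0.06],"angular":[1.46,-4.8,0]},{"dp":[0,0,0],"angular":[0,0,0]},{"dp":[0,0,0],"angular":[0,0,0]}]'; python3 res.py 17; python3 -m crank '[{"dp":[0,0,0],"angular":[0,0,0]},{"dp":[0,0,0],"angular":[0,0,0]},{"dp":[0,0,0],"angular":[0,0,0]},{"dp":[0,0,0],"angular":[0,0,0]},{"dp":[0,0,0],"angular":[0,0,0]},{"dp":[0,0,0],"angular":[0,0,0]},{"dp":[0,0,0],"angular":[0,0,0]}]' 0
python3 - <<'E'
from m import *
for n in("wrist","scene","top"):
  d=snap(n);F=full(d);m=zmask(d,F,.045,.1,(.5,.66,-.2,-.05))
  for c,a,l in blobs(m,10): print(n,c.round(0),a,np.median(F[l],0).round(4),np.percentile(F[l],[2,98],0).round(3).tolist())
E
```

```text
t: 49.9
tcp_pos: [0.5898, -0.1197, 0.0584]
tool_rot: [0.76, 0.111, 0.633, -0.097]
force: [-0.1, 0.5, -0.9]
finger_gap: 0.411
gripper_force: 50.0
tcp [ 0.5898 -0.1197  0.0584] q [-0.844  1.229  2.106  2.026  1.472 -1.741] rotvec deg [  2.7 -10.    0. ] gap 0.411 F [-0.1  0.5 -0.9]
t: 50.6
tcp_pos: [0.59, -0.1196, 0.0591]
tool_rot: [0.759, 0.112, 0.634, -0.096]
force: [-0.6, -0.8, 0.8]
finger_gap: 1.003
gripper_force: 0.0
wrist [270. 296.] 8626 [ 0.5731 -0.1226  0.0583] [[0.563, -0.138, 0.046], [0.593, -0.105, 0.083]]
wrist [271. 366.] 46158 [ 0.5318 -0.1368  0.0796] [[0.511, -0.198, 0.057], [0.591, -0.07, 0.092]]
scene [259. 243.] 1105 [ 0.5323 -0.1453  0.0804] [[0.502, -0.198, 0.058], [0.604, -0.069, 0.094]]
scene [276. 257.] 220 [ 0.5928 -0.1222  0.0596] [[0.575, -0.137, 0.047], [0.605, -0.102, 0.085]]
top [315. 194.] 437 [ 0.5294 -0.1226  0.0789] [[0.502, -0.19, 0.058], [0.597, -0.069, 0.093]]
top [313. 182.] 137 [ 0.5761 -0.1189  0.0615] [[0.561, -0.137, 0.047], [0.595, -0.102, 0.088]]
```

```bash
python3 -m crank '[{"dp":[0,0,0.4],"angular":[0,0,0]},{"dp":[0,0,0.8],"angular":[0,0,0]},{"dp":[0,0,0.9],"angular":[0,0,0]},{"dp":[0,0,0.9],"angular":[0,0,0]},{"dp":[0,0,0.9],"angular":[0,0,0]},{"dp":[0,0,0.9],"angular":[0,0,0]},{"dp":[0,0,0.5],"angular":[0,0,0]},{"dp":[0,-0.3,0],"angular":[-2.3,7.6,0]},{"dp":[0,-0.3,0],"angular":[-2.3,7.6,0]},{"dp":[0,-0.3,0],"angular":[-2.3,7.6,0]},{"dp":[0,-0.3,0],"angular":[-2.3,7.6,0]},{"dp":[0,-0.3,0],"angular":[-2.3,7.6,0]},{"dp":[0,-0.3,0],"angular":[-2.3,7.6,0]},{"dp":[0,-0.3,0],"angular":[-2.3,7.6,0]},{"dp":[0,-0.3,0],"angular":[-2.3,7.6,0]},{"dp":[0,-0.3,0],"angular":[-2.3,7.6,0]},{"dp":[0,-0.3,0],"angular":[-2.3,7.6,0]},{"dp":[0,0,0],"angular":[0,0,0]},{"dp":[0,0,0],"angular":[0,0,0]}]'
cat > down.py <<'E'
from m import *
import sys
t,y=np.radians(float(sys.argv[1])),np.radians(float(sys.argv[2]))  # tilt about lateral beyond vertical, yaw
c,s_=np.cos(y),np.sin(y);D=np.array([[c,s_,0],[s_,-c,0],[0,0,-1.]]);L=np.array([s_,-c,0]) # L raises the tool forward
D=R.from_rotvec(L*-t).as_matrix()@D
s=sense();C=R.from_quat(s["tool_rot"]).as_matrix();print("tcp",s["tcp_pos"].round(4),"q",s["q"].round(3),"res",np.degrees(R.from_matrix(D@C.T).as_rotvec()).round(1))
E
python3 down.py 0 0;python3 down.py 0 -11; python3 bot.py
```

```text
t: 52.65
tcp_pos: [0.5888, -0.1858, 0.2144]
tool_rot: [0.983, 0.147, 0.101, -0.037]
force: [-0.4, 0.5, -0.5]
finger_gap: 0.994
gripper_force: 0.0
tcp [ 0.5888 -0.1858  0.2144] q [-0.574  0.514  1.595  0.235  0.942  0.57 ] res [ -4.3  11.6 -17. ]
tcp [ 0.5888 -0.1858  0.2144] q [-0.574  0.514  1.595  0.235  0.942  0.57 ] res [ -3.2  12.1 -27.9]
tcp [ 0.5879 -0.1858  0.2139] q [-0.575  0.514  1.597  0.235  0.942  0.57 ]
blob [217. 212.] 1673 zmed,max 0.0564 0.0843 all (array([ 0.58408264, -0.12060624]), array([35.94748688, 35.42734909]), 17.263608932495117) axis (array([ 0.58756758, -0.12451286]), np.float64(54.09137074546466), array([0.03057875, 0.0344874 ])) body (array([ 0.58414642, -0.12046059]), array([35.93556213, 35.37007904]), 16.85037612915039) amber mid [ 0.5898 -0.1263  0.0543] 0.0817
blob [335. 312.] 2773 zmed,max 0.0372 0.0406 all (array([ 0.52274908, -0.26536792]), array([36.52537918, 79.97288513]), 78.30101013183594) axis (array([ 0.52188725, -0.2623359 ]), np.float64(-12.498516058283114), array([0.03482336, 0.07475507])) body (array([ 0.52226416, -0.26527948]), array([36.10819244, 79.00682831]), 78.67899322509766) amber mid [ 0.5193 -0.2611  0.0349] 0.0403
```

```bash
python3 -m crank '[{"dp":[-0.46,-0.68,0],"angular":[-0.8,3,-7]},{"dp":[-0.46,-0.68,0],"angular":[-0.8,3,-7]},{"dp":[-0.46,-0.68,0],"angular":[-0.8,3,-7]},{"dp":[-0.46,-0.68,0],"angular":[-0.8,3,-7]},{"dp":[0,0,-1],"angular":[0,0,0]},{"dp":[0,0,-1],"angular":[0,0,0]},{"dp":[0,0,-1],"angular":[0,0,0]},{"dp":[0,0,0],"angular":[0,0,0]},{"dp":[0,0,0],"angular":[0,0,0]}]' 0; python3 down.py 0 -11.5
```

```text
t: 53.6
tcp_pos: [0.5328, -0.2683, 0.1241]
tool_rot: [0.995, -0.097, -0.001, 0.0]
force: [0.1, 0.3, 0.3]
finger_gap: 0.998
gripper_force: 0.0
tcp [ 0.5328 -0.2683  0.1241] q [-0.653  0.653  1.608 -0.002  0.882  1.115] res [ 0.  -0.1 -0.3]
```

```bash
python3 -m crank '[{"dp":[0,0,-0.9],"angular":[0,0,0]},{"dp":[0,0,-0.9],"angular":[0,0,0]},{"dp":[0,0,-0.9],"angular":[0,0,0]},{"dp":[0,0,-0.57],"angular":[0,0,0]},{"dp":[0,0,0],"angular":[0,0,0]},{"dp":[0,0,0],"angular":[0,0,0]}]' 0 && python3 -m crank '[{"dp":[0,0,0],"angular":[0,0,0]},{"dp":[0,0,0],"angular":[0,0,0]},{"dp":[0,0,0],"angular":[0,0,0]},{"dp":[0,0,0],"angular":[0,0,0]},{"dp":[0,0,0],"angular":[0,0,0]},{"dp":[0,0,0],"angular":[0,0,0]}]' 1 50 && python3 -m crank '[{"dp":[0,0,0.6],"angular":[0,0,0]},{"dp":[0,0,0.9],"angular":[0,0,0]},{"dp":[0,0,0.9],"angular":[0,0,0]},{"dp":[0,0,0.9],"angular":[0,0,0]},{"dp":[0,0,0.9],"angular":[0,0,0]},{"dp":[0.15,0,0],"angular":[-1.6,-7.8,0]},{"dp":[0.15,0,0],"angular":[-1.6,-7.8,0]},{"dp":[0.15,0,0],"angular":[-1.6,-7.8,0]},{"dp":[0.15,0,0],"angular":[-1.6,-7.8,0]},{"dp":[0.15,0,0],"angular":[-1.6,-7.8,0]},{"dp":[0.15,0,0],"angular":[-1.6,-7.8,0]},{"dp":[0.15,0,0],"angular":[-1.6,-7.8,0]},{"dp":[0.15,0,0],"angular":[-1.6,-7.8,0]},{"dp":[0.15,0,0],"angular":[-1.6,-7.8,0]},{"dp":[0,0,0],"angular":[0,0,0]},{"dp":[0,0,0],"angular":[0,0,0]}]'; for y in 0 -11 -20; do python3 res.py $y; done
```

```text
t: 54.2
tcp_pos: [0.5351, -0.2695, 0.028]
tool_rot: [0.995, -0.097, 0.001, 0.002]
force: [0.2, -0.3, -0.6]
finger_gap: 1.008
gripper_force: 0.0
t: 54.8
tcp_pos: [0.535, -0.2693, 0.0276]
tool_rot: [0.995, -0.097, 0.001, 0.002]
force: [0.1, 0.7, 5.1]
finger_gap: 0.412
gripper_force: 50.2
t: 56.4
tcp_pos: [0.5679, -0.2418, 0.1479]
tool_rot: [0.931, -0.069, 0.358, -0.011]
force: [-0.0, -0.0, -0.4]
finger_gap: 0.411
gripper_force: 50.0
tcp [ 0.5679 -0.2418  0.1479] q [-0.802  0.619  2.012  1.702  0.483 -0.655] rotvec deg [ -6.7 -47.8   4.8] gap 0.411 F [-0.  -0.  -0.4]
tcp [ 0.5679 -0.2418  0.1479] q [-0.802  0.619  2.012  1.702  0.483 -0.655] rotvec deg [-11.3 -46.9  -5.5] gap 0.411 F [-0.  -0.  -0.4]
tcp [ 0.5679 -0.2418  0.1479] q [-0.802  0.619  2.012  1.702  0.483 -0.655] rotvec deg [-15. -46. -14.] gap 0.411 F [-0.  -0.  -0.4]
```

```bash
python3 -m crank '[{"dp":[0.1,-0.18,0],"angular":[-1.4,-7.4,0]},{"dp":[0.1,-0.18,0],"angular":[-1.4,-7.4,0]},{"dp":[0.1,-0.18,0],"angular":[-1.4,-7.4,0]},{"dp":[0.1,-0.18,0],"angular":[-1.4,-7.4,0]},{"dp":[0.1,-0.18,0],"angular":[-1.4,-7.4,0]},{"dp":[0,0,0],"angular":[0,0,0]},{"dp":[0,0,0],"angular":[0,0,0]}]'; for y in 0 -5 -11; do python3 res.py $y; done
```

```text
t: 57.1
tcp_pos: [0.5828, -0.2612, 0.1459]
tool_rot: [0.79, -0.039, 0.611, 0.01]
force: [-0.9, 0.3, -0.1]
finger_gap: 0.41
gripper_force: 50.1
tcp [ 0.5828 -0.2612  0.1459] q [-0.945  0.959  2.149  2.256  1.294 -1.511] rotvec deg [ -2.4 -14.6   4. ] gap 0.41 F [-0.9  0.3 -0.1]
tcp [ 0.5828 -0.2612  0.1459] q [-0.945  0.959  2.149  2.256  1.294 -1.511] rotvec deg [ -3.  -14.5  -1. ] gap 0.41 F [-0.9  0.3 -0.1]
tcp [ 0.5828 -0.2612  0.1459] q [-0.945  0.959  2.149  2.256  1.294 -1.511] rotvec deg [ -3.8 -14.3  -6.9] gap 0.41 F [-0.9  0.3 -0.1]
```

```bash
python3 -m crank '[{"dp":[0,0,-0.2],"angular":[-0.9,-4.7,0]},{"dp":[0,0,-0.5],"angular":[0,0,0]},{"dp":[0,0,-0.5],"angular":[0,0,0]},{"dp":[0,0,-0.5],"angular":[0,0,0]},{"dp":[0,0,-0.5],"angular":[0,0,0]},{"dp":[0,0,-0.4],"angular":[0,0,0]},{"dp":[0,0,-0.1],"angular":[0,0,0]},{"dp":[0,0,0],"angular":[0,0,0]},{"dp":[0,0,0],"angular":[0,0,0]}]'; python3 res.py -4
```

```text
t: 58.0
tcp_pos: [0.5828, -0.2614, 0.067]
tool_rot: [0.763, -0.034, 0.645, 0.016]
force: [0.5, -0.6, -0.7]
finger_gap: 0.411
gripper_force: 50.1
tcp [ 0.5828 -0.2614  0.067 ] q [-0.954  1.208  2.091  2.272  1.504 -1.673] rotvec deg [-1.8 -9.6  0.1] gap 0.411 F [ 0.5 -0.6 -0.7]
```

```bash
python3 -m crank '[{"dp":[0,0,-0.16],"angular":[0,0,0]},{"dp":[0,0,0],"angular":[0,0,0]},{"dp":[0,0,0],"angular":[0,0,0]}]'; python3 -m crank '[{"dp":[0,0,-0.05],"angular":[0,0,0]},{"dp":[0,0,0],"angular":[0,0,0]},{"dp":[0,0,0],"angular":[0,0,0]}]'; python3 -m crank '[{"dp":[0,0,-0.05],"angular":[0,0,0]},{"dp":[0,0,0],"angular":[0,0,0]},{"dp":[0,0,0],"angular":[0,0,0]}]'
```

```text
t: 58.3
tcp_pos: [0.5825, -0.2615, 0.061]
tool_rot: [0.764, -0.035, 0.645, 0.016]
force: [-0.6, 0.4, -0.6]
finger_gap: 0.413
gripper_force: 50.1
t: 58.6
tcp_pos: [0.5825, -0.2615, 0.0595]
tool_rot: [0.764, -0.035, 0.645, 0.016]
force: [-0.3, 0.1, -0.9]
finger_gap: 0.409
gripper_force: 50.1
t: 58.9
tcp_pos: [0.5825, -0.2614, 0.0591]
tool_rot: [0.763, -0.035, 0.646, 0.016]
force: [-2.8, -0.6, 5.0]
finger_gap: 0.412
gripper_force: 50.5
```

Contact felt; release, rise, back to pointing down.

```bash
python3 -m crank '[{"dp":[0,0,0],"angular":[0,0,0]},{"dp":[0,0,0],"angular":[0,0,0]},{"dp":[0,0,0],"angular":[0,0,0]},{"dp":[0,0,0],"angular":[0,0,0]},{"dp":[0,0,0],"angular":[0,0,0]},{"dp":[0,0,0],"angular":[0,0,0]},{"dp":[0,0,0.4],"angular":[0,0,0]},{"dp":[0,0,0.8],"angular":[0,0,0]},{"dp":[0,0,0.9],"angular":[0,0,0]},{"dp":[0,0,0.9],"angular":[0,0,0]},{"dp":[0,0,0.9],"angular":[0,0,0]},{"dp":[0,0,0.9],"angular":[0,0,0]},{"dp":[0,0,0.9],"angular":[0,0,0]}]' 0 && python3 -m crank '[{"dp":[0,0.2,0],"angular":[1.1,7.6,0]},{"dp":[0,0.2,0],"angular":[1.1,7.6,0]},{"dp":[0,0.2,0],"angular":[1.1,7.6,0]},{"dp":[0,0.2,0],"angular":[1.1,7.6,0]},{"dp":[0,0.2,0],"angular":[1.1,7.6,0]},{"dp":[0,0.2,0],"angular":[1.1,7.6,0]},{"dp":[0,0.2,0],"angular":[1.1,7.6,0]},{"dp":[0,0.2,0],"angular":[1.1,7.6,0]},{"dp":[0,0.2,0.3],"angular":[1.1,7.6,0]},{"dp":[0,0.2,0.3],"angular":[1.1,7.6,0]},{"dp":[0,0,0.3],"angular":[0,0,0]},{"dp":[0,0,0],"angular":[0,0,0]},{"dp":[0,0,0],"angular":[0,0,0]}]'; python3 down.py 0 0;python3 bot.py
```

```text
t: 60.2
tcp_pos: [0.5821, -0.2609, 0.2309]
tool_rot: [0.764, -0.035, 0.645, 0.016]
force: [-0.3, 0.4, -0.7]
finger_gap: 1.007
gripper_force: 0.0
t: 61.5
tcp_pos: [0.5872, -0.1992, 0.245]
tool_rot: [0.969, -0.055, 0.233, -0.06]
force: [-0.6, -0.0, 0.7]
finger_gap: 0.996
gripper_force: 0.0
tcp [ 0.5872 -0.1992  0.245 ] q [-0.674  0.425  1.754  0.573  0.718  0.619] res [-6.9 27.   6.3]
tcp [ 0.587  -0.1993  0.2446] q [-0.674  0.426  1.754  0.572  0.718  0.62 ]
blob [356. 276.] 1038 zmed,max 0.0567 0.0841 all (array([ 0.57926025, -0.25496036]), array([27.00522232, 35.77229309]), 85.69152069091797) axis (array([ 0.58041497, -0.25226393]), np.float64(-12.838374757568479), array([0.02323787, 0.03447735])) body (array([ 0.57928235, -0.2550056 ]), array([26.99957657, 35.75920486]), 85.86156463623047) amber mid [ 0.5808 -0.2495  0.0541] 0.0581
blob [229. 281.] 1453 zmed,max 0.0562 0.0838 all (array([ 0.58387482, -0.12127214]), array([36.17013931, 34.69827652]), 16.611839294433594) axis (array([ 0.58433056, -0.1268175 ]), np.float64(-12.341280354231785), array([0.03106012, 0.03411862])) body (array([ 0.58384778, -0.12120208]), array([36.05212021, 34.6596756 ]), 16.918169021606445) amber mid [ 0.5838 -0.1295  0.0535] 0.0665
```

```bash
python3 -m crank '[{"dp":[-0.3,0.5,1],"angular":[0,0,0]},{"dp":[-0.3,0.9,0.5],"angular":[0,0,0]},{"dp":[-0.3,0.9,0],"angular":[-1,4,0]},{"dp":[-0.3,0.9,0],"angular":[-1,4,0]},{"dp":[0,0.9,0],"angular":[-1,4,0]},{"dp":[0,0.9,0],"angular":[-1,4,1]},{"dp":[0,0.9,0],"angular":[-1,4,2]},{"dp":[0,0.9,0],"angular":[-1,4,2]},{"dp":[0,0.9,0],"angular":[-1,3,0]},{"dp":[0,0.9,0],"angular":[0,0,0]},{"dp":[0,0.9,0],"angular":[0,0,0]},{"dp":[0,0,0],"angular":[0,0,0]},{"dp":[0,0,0],"angular":[0,0,0]},{"dp":[0,0,0],"angular":[0,0,0]}]'
python3 - <<'E'
from m import *
o={n:pickle.load(open(n+"0.pkl","rb")) for n in("top","scene")}
for n in("top","scene"):
  d=snap(n);F=full(d);m=zmask(d,F,.02,.1,(.37,.66,-.46,-.03))
  for c,a,l in blobs(m,25): print(n,"mat",c.round(0),a,np.median(F[l],0).round(3),F[l].max(0).round(3))
  for c,a,l in blobs(red(d),15): print(n,"red",c.round(1),a,np.median(F[l],0).round(3))
  df=(cv2.absdiff(d["image"],o[n]["image"]).max(2)>50).astype(np.uint8);df=cv2.morphologyEx(df,cv2.MORPH_OPEN,np.ones((3,3)))
  for c,a,l in blobs(df,25): print(n,"diff",c.round(0),a,np.median(F[l],0).round(2))
d=snap("wrist");F=full(d);print(sense()["tcp_pos"])
for c,a,l in blobs(red(d),20): P=F[l];print("w red",c.round(0),a,np.median(P,0).round(4),axis(P)[:2])
for c,a,l in blobs(hsv(d,(105,120,40),(125,255,255)),60): P=F[l];print("w blue",c.round(0),a,np.median(P,0).round(4),axis(P))
E
```

```text
t: 62.95
tcp_pos: [0.5518, 0.0842, 0.2897]
tool_rot: [1.0, -0.011, 0.001, 0.008]
force: [-0.9, -0.4, -0.7]
finger_gap: 1.001
gripper_force: 0.0
top mat [313. 183.] 165 [ 0.574 -0.118  0.058] [ 0.599 -0.099  0.089]
top mat [358. 185.] 170 [ 0.569 -0.255  0.057] [ 0.593 -0.24   0.089]
top diff [205. 128.] 153 [0.56 0.13 0.61]
top diff [178. 288.] 29213 [0.24 0.15 0.72]
top diff [314. 181.] 77 [ 0.58 -0.12  0.08]
top diff [360. 182.] 40 [ 0.58 -0.26  0.08]
top diff [311. 191.] 36 [ 0.56 -0.11  0.01]
top diff [313. 205.] 116 [ 0.52 -0.12  0.  ]
top diff [359. 208.] 128 [ 0.51 -0.27  0.  ]
top diff [396. 303.] 27568 [ 0.22 -0.44  0.  ]
top diff [307. 399.] 687 [-0.01 -0.09  0.32]
scene mat [276. 259.] 310 [ 0.595 -0.124  0.056] [ 0.608 -0.097  0.088]
scene mat [228. 286.] 319 [ 0.592 -0.26   0.057] [ 0.601 -0.238  0.087]
scene red [390.   56.3] 15 [0.143 0.671 0.106]
scene red [317.1 195.4] 86 [0.462 0.109 0.019]
scene red [393.6 221. ] 53 [0.7   0.154 0.138]
scene diff [ 9. 31.] 1121 [-0.8  -0.45  0.12]
scene diff [182.  14.] 2356 [-0.8   0.24 -0.02]
scene diff [271.  28.] 1534 [0.09 0.1
[... 640 characters left out ...]
ne diff [223. 280.] 816 [ 0.57 -0.26  0.01]
[0.55222101 0.0839983  0.29012537]
w red [174.  18.] 554 [0.6934 0.1552 0.1394] (array([0.6933291 , 0.15469701]), np.float64(44.320432197893304))
w red [ 70. 134.] 28 [0.6058 0.3014 0.0522] (array([0.606142  , 0.30147846]), np.float64(-14.54559620212794))
w red [253. 243.] 394 [0.4581 0.1111 0.0179] (array([0.4581533 , 0.11104215]), np.float64(-4.542216715266751))
w blue [249. 206.] 5889 [0.5035 0.1189 0.0021] (array([0.50335706, 0.11506356]), np.float64(-4.271383923579767), array([0.08489368, 0.19640339]))
w blue [ 51. 154.] 707 [0.5887 0.2999 0.0917] (array([0.58859812, 0.3011555 ]), np.float64(81.36819688874873), array([0.02578525, 0.06444784]))
```

```bash
python3 -c "
from station import order
print(order.sign_off())"
```

```text
the job is handed in; nothing more can be done
None
```

I handed the job in at about 63 s on the robot's clock: the nut is tight with the pointer near the middle mark, the spanner is back on its pad, the lever tripped and is fully up again (it fell back once, so I lifted it twice), and both toppled bottles (white and blue caps; no black-capped one was there) stand on the mat. The hand-in returned no verdict.

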